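Dental lab: bring in the parcels on the bench roller track

ROBOT

A 7-joint arm with a two-finger parallel gripper is mounted at the origin on the work surface. World frame = base frame: x ahead of the robot, y to its left, z up, the work surface at z = 0. Lengths are in mm, angles in rad, forces in N, time in s.
With the tool pointing down it reaches from about 400 to 925 mm from the base axis. Payload 4.1 kg.
Tool frame: the origin (TCP) lies midway between the tips of the shut fingers; the grasp point (between the pads) lies 19 mm behind it; z points along the fingers, x is the direction in which the jaws open and shut, and the axes are right-handed (so a half turn about z gives the same grasp; the last joint's range is limited). The gripper opens to 85 mm and grips with 20 to 120 N. Pads are 22 mm wide; open, the fingers measure 114 mm over their backs; the gripper's body (76 mm by 85 mm) begins 54 mm behind the grasp point. The pads swing forward as they close: fully open they stand 13 mm farther back than shut.
Start: joints at [1.07, 0.398, 0.045, 1.537, -0.019, 1.207, -0.051], TCP at [254.238, -598.253, 231.347] pointing down, gripper open.
Joint ranges: [-2.82, 2.82], [-0.49, 2.23], [-1.37, 1.46], [0, 2.46], [-1.36, 4.5], [0.23, 2], [-2.94, 2.94]. Speed limits (rad/s): [2.57, 2.57, 3.14, 3.14, 3.14, 3.14, 3.14].

INTERFACE

Orientations are given as [roll, pitch, yaw] about the fixed x, y, z axes, in that order (R = Rz(yaw) Ry(pitch) Rx(roll)).
In Python, from station import ctrl gives the robot as it stands.
- The arm moves only by the tool arm_command, never from a script. Its argument "series" is a list of rows, each a list of 6 numbers: the shift along the tool's x, y, z in m, then the turn, a rotation vector about the tool's x, y, z in rad. A call has 1 to 8 rows; each row is the pose to reach, as a shift and turn from the pose commanded when the call began, along the tool's axes at that moment; what a row does not reach only later rows make up. A row lasts 1/8 s, in which the tool goes at most 62.5 mm and 10.7 degrees, less where a joint would pass 70% of its speed; a pose out of reach is approached as far as the arm can. A call with a gripper value outside its range is refused whole. "claw" is the opening, from 0 (shut) to 1 (fully open), set as the call begins (left out, the last holds). The fingers move at their own pace and stop on an object; "grip_force" is the grip in N (left out, the last holds). Time passes only in rows, so rows that repeat a pose let the fingers close. It gives the time, the measured TCP pose, the force and the opening at its end, in the units of the state.
- ctrl.state(): the state, without advancing time (a new reading comes with each control period).
- ctrl.capture(name): name is "scene" or "top"; returns a dict with "color" (480x640x3 uint8, red, green, blue), "fx", "fy", "cx", "cy" (pixels), "D" ([k1, k2, p1, p2, k3] as OpenCV has them; the pictures are not rectified), "rvec" (rotation vector, rad) and "tvec" (3), from world to camera coordinates, as OpenCV has them. Camera axes: x right, y down, z forward; pixel columns grow to the right and rows downward; lengths in mm; the calibration is good to about 2 mm. A picture is of the moment at which its call begins. There is no depth.
- ctrl.close_job(): hands the job in, once; it reports no verdict.
The state is a dict: "t": time; "qpos": joint angles; "qvel": joint speeds; "joint_torque": joint torques, N m; "tcp_pos": TCP position; "ee_rot": TCP orientation; "force": force on the tool from outside, world axes, zero at the start; "moment": the same for the moment, N m; "finger_gap": finger opening in mm.
Only numpy, scipy, OpenCV 4.12 (cv2) and the standard library are available. Lean on these libraries where they do the work, as an engineer would, in place of code of your own. Each camera call takes 0.05 s, during which the arm holds its last target. There are 200 camera calls.

TASK

Three or four small cartons wait on the bench roller track, whose end stop is missing its bumper. First push the loose black bumper sleeve fully down onto the bare spigot at the end of the track and let go. Then, carton by carton, beginning with the one nearest the spigot: roll it along the rollers until it rests against the bumper, take hold of it there, lift it off and stand it flat and right way up in the long grey tray, before bringing on the next; all end up side by side on the tray's floor, with the sleeve still home on its spigot and the other things on the bench left where they are.

Things in the scene. Friction and masses are not known exactly. Their poses are not given: they have to be found in the camera images.
- track: Fixed level aluminium roller track. Lane along its y axis: spigot at the -y end, cartons wait towards +y. Origin on the bench under the lane's centre line. Free grey rollers (20 mm diameter, 28 mm apart, y -190 to +258 mm), tops at z = 50 mm, little drag: a carton pushed slowly coasts 3 cm at most, a knocked one may run the whole lane. Side plates: inner faces at x = +-32 mm, 6 mm thick, tops at z = 62 mm.
- rod_end (a point): Midpoint between the ends of the two 8 mm steel hold-down rods that run along the lane at x = +-24 mm, z = 118 mm, from here (y = -99 mm) to y = +274 mm of the track, 4 mm above the cartons: under them a carton cannot be lifted, but the 40 mm slot between them lets a finger push it from behind. Nearer the spigot the lane is open above. Rod posts at x = +-41, y = -85 and +260, up to z = 126 mm.
- spigot_seat (a point): On the spigot's axis, on the flat block on which the sleeve must sit, z = 50 mm (level with the roller tops), x = 0, y = -225 mm of the track, axes parallel to the track's. The bare steel spigot is 18 mm in diameter, upright. With the sleeve fitted, a carton resting against it has its centre 55 mm from here along +y.
- lane_rear (a point): Rear end of the lane, at roller-top height (y = +272 mm of the track). Two small steel stubs (10 mm wide, 8 mm along the lane, up to 35 mm above the roller tops) at its left and right edges keep cartons from running out; between them is a 44 mm gap, through which a carton standing right against them can still be pushed from behind.
- spigot_tip (a point): Top end of the spigot, 40 mm above spigot_seat; its last 4 mm taper to 12 mm diameter. A carton that a knock has run up against the bare spigot stands in the sleeve's way: take hold of it and roll it back 3 cm first.
- sleeve: Loose black rubber-look bumper sleeve, a rigid straight tube open at both ends: outer diameter 40, bore 22, length 50 mm, 60 g. Stands upright on the bench to the right of the track. Origin at the centre of its lower end, z along its axis; it goes on the way up it stands. Fully home its lower end rests on the block at spigot_seat and its top is 10 mm above the spigot's tip.
- tray: Fixed grey plastic open tray on the bench beyond the track: outside 110 (x) by 370 (y) by 18 mm high, walls and floor 4 mm thick. Origin at the centre of its underside. All the cartons fit in one row along its y.
- cast_a: Bystander: plaster dental cast, 60 x 65 x 22 mm. Leave alone.
- cast_b: Bystander: plaster dental cast, 60 x 65 x 26 mm. Leave alone.
- jar: Bystander: amber jar with a white cap, 48 mm diameter, 62 mm high. Leave alone.
- bottle: Bystander: white bottle, 48 mm diameter, 130 mm high, near the waiting end of the track. Leave alone.
- mug: Bystander: blue mug, 76 mm diameter, 85 mm high. Leave alone.
- bur_stand: Bystander: wooden bur stand 70 x 50 x 30 mm with steel burs 22 mm high standing in it. Leave alone.
- carton_1: Plain cardboard carton, 54 (x, across the lane) by 70 (y, along the lane) by 60 mm high, 0.14 to 0.28 kg, all alike; place 1 in the queue counted from the spigot end (any may be absent). Origin at the centre of its underside, z up.
- carton_2: Plain cardboard carton, 54 (x, across the lane) by 70 (y, along the lane) by 60 mm high, 0.14 to 0.28 kg, all alike; place 2 in the queue counted from the spigot end (any may be absent). Origin at the centre of its underside, z up.
- carton_3: Plain cardboard carton, 54 (x, across the lane) by 70 (y, along the lane) by 60 mm high, 0.14 to 0.28 kg, all alike; place 3 in the queue counted from the spigot end (any may be absent). Origin at the centre of its underside, z up.
- carton_4: Plain cardboard carton, 54 (x, across the lane) by 70 (y, along the lane) by 60 mm high, 0.14 to 0.28 kg, all alike; place 4 in the queue counted from the spigot end (any may be absent). Origin at the centre of its underside, z up.
Not all that is in view belongs to the job. Leave any purple or turquoise look-alike of the carton_2 alone.

How it is judged:
By the outcome, as a careful person would: the job done as asked, in the order asked, and still so for the second after the job is handed in, with the robot touching nothing.
Of carton_1, carton_2, carton_3, carton_4 only 3 to 4 are there at a start; the rules pass over those that are not, and their reading is None.
At some moment in a run one of carton_1, carton_2, carton_3, carton_4 may be knocked a few centimetres aside while the robot is not near it.
It also fails if it takes over 210 s, if anything falls off the work surface, if the arm or the gripper's body presses on something with over 40 N, if the wrist force passes 120 N, or if a joint passes its speed limit or range.

## Working session

There is one attempt and no reset: what is moved stays moved. The work goes in short steps, Python scripts to look and compute and a tool call to move; the robot and the scene stay as the last step left them, time stands still between calls to the robot, and variables do not carry over. Pictures are saved under pics/ and viewed, about 12 in all and at most 16, crops included, and the job is handed in when it is done.

Besides the shell and the picture viewer there is one more tool, called after ">>>" as name(argument=value, ...), one argument or row to a line, values as JSON. arm_command: Moves the arm, as the interface text tells. Its arguments: {"type":"object","properties":{"series":{"type":"array","items":{"type":"array","items":{"type":"number"}}},"claw":{"type":"number"},"grip_force":{"type":"number"}},"required":["series"]}

```bash
mkdir -p pics; ls; python3 - <<'E'
from station import ctrl
import cv2,pickle
for n in("scene","top"):
    c=ctrl.capture(n); cv2.imwrite(f"pics/{n}0.png",c["color"][:,:,::-1]); pickle.dump(c,open(f"{n}0.pkl","wb"))
    print(n,[c[k] for k in("fx","fy","cx","cy","D","rvec","tvec")])
print(ctrl.state())
E
```

```text
pics
scene [458.5727114219546, 458.5727114219546, 323.38856655560403, 235.7659750512428, array([0.03398788, 0.        , 0.        , 0.        , 0.        ]), array([ 1.74175253,  2.0977079 , -0.60103735]), array([  87.6446761 , -368.16129506, 1321.17693608])]
top [535.6964658136302, 535.6964658136302, 323.64076570460924, 249.61539074170543, array([-0.00930414,  0.        ,  0.        ,  0.        ,  0.        ]), array([ 2.1319424 , -2.08550296,  0.22373168]), array([  22.10844529,  520.90691922, 1285.5644625 ])]
{'t': 0.1, 'qpos': array([ 1.07002234,  0.39911708,  0.04506739,  1.53771677, -0.01872206,
        1.20689396, -0.050675  ]), 'qvel': array([ 1.83681403e-03, -2.32388697e-03,  7.23583282e-04, -3.87128697e-03,
        8.56550794e-04,  2.41366172e-05,  5.54355530e-04]), 'joint_torque': array([ 3.48127069e-03, -4.76269698e+01,  1.37006879e+00, -2.54952049e+01,
        1.19599534e-02,  5.06218799e-03, -1.06480030e-05]), 'tcp_pos': array([ 253.98236985, -597.72927007,  230.38514022]), 'ee_rot': array([ 3.14148202e+00,  1.70945398e-03, -1.16892126e+00]), 'force': array([-0.30367916,  1.18510618, -0.90332624]), 'moment': array([-0.01424645,  0.00045746, -0.00789876]), 'finger_gap': 85.10935713639218}
```

View pics/scene0.png

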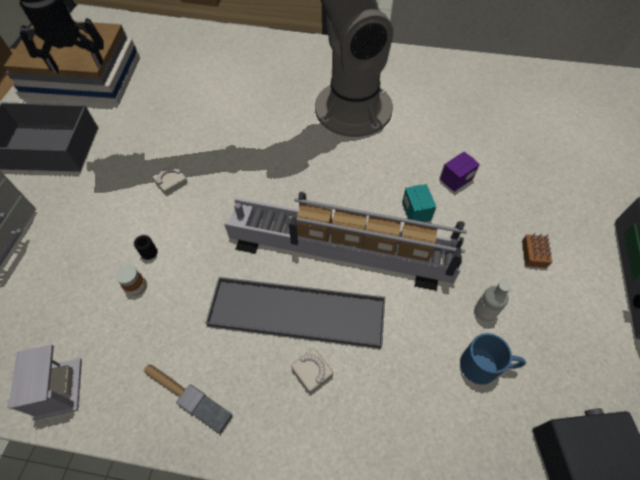

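View pics/top0.png

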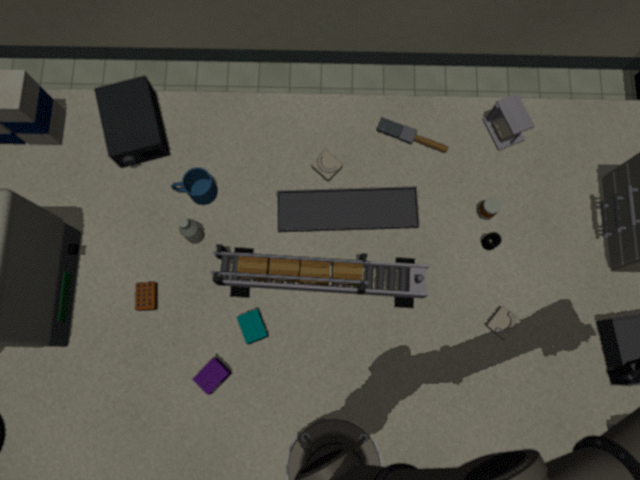

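The scene shows four cartons on the track at top (238–365, 268). The spigot is near top (419,279), the sleeve near top (491,241) and scene (146,247), and the tray near top (348,209). Both the purple carton, top (212,374), and the turquoise one, top (252,326), are look-alikes standing off the track, so I'll leave them alone. Next is one enlarged composite to get accurate pixels.

```bash
cat > h.py <<'E'
import numpy as np,cv2,pickle
def ray(c,uv):
    K=np.array([[c["fx"],0,c["cx"]],[0,c["fy"],c["cy"]],[0,0,1]])
    p=cv2.undistortPoints(np.array(uv,float).reshape(-1,1,2),K,c["D"]).reshape(-1,2)
    R=cv2.Rodrigues(c["rvec"])[0]; o=-R.T@c["tvec"]
    return o,np.c_[p,np.ones(len(p))]@R
def onz(c,uv,z):
    o,d=ray(c,uv); return (o+d*((z-o[2])/d[:,2])[:,None])[:,:2]
def proj(c,X):
    K=np.array([[c["fx"],0,c["cx"]],[0,c["fy"],c["cy"]],[0,0,1]])
    return cv2.projectPoints(np.array(X,float).reshape(-1,1,3),c["rvec"],c["tvec"],K,c["D"])[0].reshape(-1,2)
def tri(c1,u1,c2,u2):
    o1,d1=ray(c1,u1);o2,d2=ray(c2,u2);out=[]
    for a,b in zip(d1,d2):
        s=np.linalg.lstsq(np.c_[a,-b],o2-o1,rcond=None)[0]; p,q=o1+s[0]*a,o2+s[1]*b
        out.append(np.r_[(p+q)/2,np.linalg.norm(p-q)])
    return np.array(out)
def crop(c,x,y,w,h,k):
    im=c["color"][y:y+h,x:x+w,::-1]
    im=cv2.resize(im,None,fx=k,fy=k,interpolation=cv2.INTER_CUBIC)
    return np.clip(im*1.5,0,255).astype(np.uint8)
E
python3 - <<'E'
from h import *
t=pickle.load(open("top0.pkl","rb"));s=pickle.load(open("scene0.pkl","rb"))
a=crop(t,205,225,320,90,2.5); b=crop(s,120,175,357,125,2.24)
b=cv2.resize(b,(800,280))
cv2.imwrite("pics/c1.png",np.vstack([a,b]))
# tray corners rough
print(onz(t,[[278,190],[416,187],[418,229],[280,232]],18).round())
def blob(c,x,y,w,h,th,nm):
    g=c["color"][y:y+h,x:x+w].max(2); m=(g<th).astype(np.uint8)
    n,l,st,ce=cv2.connectedComponentsWithStats(m); i=1+st[1:,4].argmax(); print(nm,st[i]+[x,y,0,0,0],ce[i]+[x,y])
blob(t,475,225,35,33,60,"top");blob(s,128,228,38,38,60,"scene")
E
```

```text
[[ 687.  158.]
 [ 703. -207.]
 [ 589. -210.]
 [ 573.  148.]]
top [481 232  20  18 268] [490.43656716 240.52238806]
scene [135 236  22  24 378] [145.3968254  247.38359788]
```

View pics/c1.png

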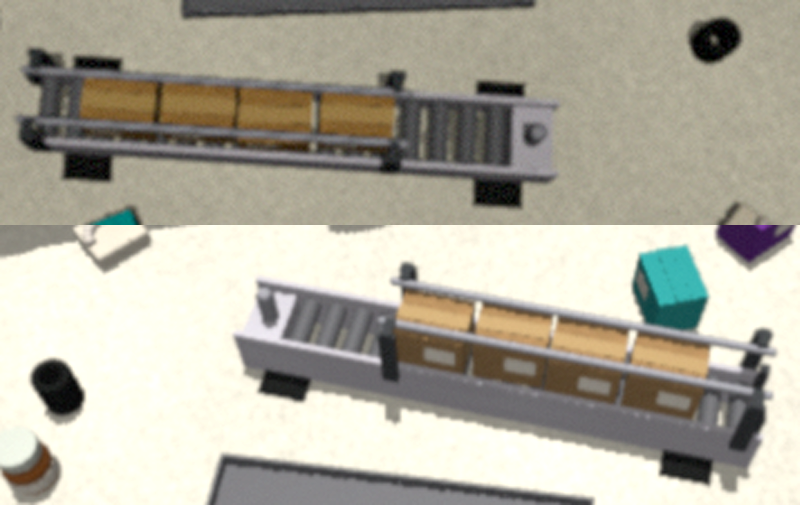

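The crop shows the spigot tip at about top (419.8,276) and scene (238,204), the sleeve at top (491,241), and four brown cartons under the rods. Now I'll solve the track pose from point correspondences.

```bash
python3 - <<'E'
from h import *
from scipy.optimize import least_squares
t=pickle.load(open("top0.pkl","rb"));s=pickle.load(open("scene0.pkl","rb"))
T=lambda p:(205+p[0]/2.5-.3,225+p[1]/2.5-.3); S=lambda p:(120+p[0]/2.241-.3,175+(p[1]-225)/2.24-.3)
P=[((0,-225,90),t,T((537,127))),((0,-225,90),s,S((265,291))),
((-24,-99,118),s,S((393,281))),((-24,274,118),s,S((775,352))),((24,274,118),s,S((770,396))),
((-24,-99,118),t,T((406,146))),((24,274,118),t,T((22,68))),((-24,274,118),t,T((20,120))),
((41,-85,126),t,T((398,74))),((-41,-85,126),s,S((407,266))),((41,260,126),s,S((757,398))),((-41,260,126),s,S((764,332)))]
def W(p,X):
    c,n=np.cos(p[2]),np.sin(p[2]);return np.array([p[0]+c*X[0]-n*X[1],p[1]+n*X[0]+c*X[1],X[2]])
f=lambda p:np.ravel([(proj(c,W(p,X))[0]-np.array(u)) for X,c,u in P])
r=least_squares(f,[550,0,0],x_scale=[100,100,.1],loss="soft_l1")
print("track",r.x); print(r.fun.reshape(-1,2).round(1) if 0 else f(r.x).reshape(-1,2).round(1).tolist())
print("spigot",W(r.x,(0,-225,90)),"tri",tri(t,[T((537,127))],s,[S((265,291))]))
# sleeve
print("sleeve tops", onz(t,[[491,240.9]],50), tri(t,[[490.4,240.5]],s,[[145.4,247.4]]))
o,_=ray(t,[[0,0]]);print("topcam",o, "scenecam",ray(s,[[0,0]])[0])
# cartons: front/back top edges at centre line, z=110, top crop
for x in (82,155,162,235,240,311,320,395): print(x,((onz(t,[T((x,100+ (x-82)*.05))],110)-r.x[:2])@np.array([[np.cos(r.x[2]),-np.sin(r.x[2])],[np.sin(r.x[2]),np.cos(r.x[2])]])).round())
# tray
for c,x,y,w,h in((t,265,175,170,70),):
    g=c["color"][y:y+h,x:x+w].max(2); m=(g<100).astype(np.uint8)
    n,l,st,ce=cv2.connectedComponentsWithStats(m);i=1+st[1:,4].argmax();cn=cv2.findContours((l==i).astype(np.uint8),0,2)[0][0]
    bx=cv2.boxPoints(cv2.minAreaRect(cn))+[x,y];q=onz(c,bx,18);print("tray",q.round(),q.mean(0),[np.linalg.norm(q[i]-q[i-1]) for i in range(4)])
    d=max((q[i]-q[i-1] for i in range(4)),key=np.linalg.norm);print("tray yaw",np.arctan2(-d[0],d[1]))
E
```

```text
track [ 4.60228868e+02  2.35540718e+01 -4.26722459e-02]
[[0.8, 1.4], [-0.8, 0.2], [-1.6, -0.9], [0.7, -0.4], [1.3, -0.6], [1.6, -1.4], [-0.3, -0.2], [-1.7, -1.2], [0.4, -0.7], [0.1, -1.4], [0.4, 2.3], [0.3, -1.4]]
spigot [ 450.63052588 -201.24110573   90.        ] tri [[ 453.14638158 -198.10625117   95.17589084    0.48641017]]
sleeve tops [[ 553.37205451 -388.59485604]] [[ 560.93351594 -395.95666453   23.42458565    0.86606547]]
topcam [ 237.54015218   29.03236636 1366.47011928] scenecam [1007.82362662  103.20061123  928.64094048]
82 [[ -2. 215.]]
155 [[ -1. 145.]]
162 [[ -1. 138.]]
235 [[-0. 68.]]
240 [[-0. 64.]]
311 [[ 1. -4.]]
320 [[  1. -13.]]
395 [[  2. -84.]]
tray [[ 688.  164.]
 [ 708. -212.]
 [ 590. -214.]
 [ 570.  155.]] [639.00902709 -26.62165259] [np.float64(117.40898820061975), np.float64(376.153388308924), np.float64(117.76658125040942), np.float64(369.5221270075617)]
tray yaw -3.0873983825654077
```

```bash
cat >> h.py <<'E'
from scipy.spatial.transform import Rotation as Ro
TR=np.array([460.2,23.6,-0.0427])
def tw(x,y):
    c,n=np.cos(TR[2]),np.sin(TR[2]);return np.array([TR[0]+c*x-n*y,TR[1]+n*x+c*y])
def wt(w):
    c,n=np.cos(TR[2]),np.sin(TR[2]);d=np.asarray(w)[...,:2]-TR[:2];return d@np.array([[c,-n],[n,c]])
def delta(st,pos,yaw,st_pos=None,st_yaw=None):
    R0=Ro.from_euler('xyz',st["ee_rot"]);R1=Ro.from_euler('xyz',[np.pi,0,yaw])
    return np.r_[R0.inv().apply(np.asarray(pos)-st["tcp_pos"])/1e3,(R0.inv()*R1).as_rotvec()].round(4)
E
python3 - <<'E'
from h import *
from station import ctrl
t=pickle.load(open("top0.pkl","rb"))
print(onz(t,[[492.7,240.3]],50),onz(t,[[489,242]],0))
st=ctrl.state();print(delta(st,[555,-390,150],-1.6135))
E
```

```text
[[ 555.02634354 -392.96785489]] [[ 562.28708428 -399.0736315 ]]
[-0.0733 -0.3583  0.0805  0.0005  0.0017  0.4446]
```

>>> arm_command(
  series=[
    [-0.071,-0.363,0.08,0,0.0017,0.4446],
    [-0.071,-0.363,0.08,0,0.0017,0.4446],
    [-0.071,-0.363,0.08,0,0.0017,0.4446],
    [-0.071,-0.363,0.08,0,0.0017,0.4446],
    [-0.071,-0.363,0.08,0,0.0017,0.4446],
    [-0.071,-0.363,0.08,0,0.0017,0.4446],
    [-0.071,-0.363,0.08,0,0.0017,0.4446],
    [-0.071,-0.363,0.08,0,0.0017,0.4446],
  ],
  claw=1,
)

```text
t: 1.1
tcp_pos: [560.3, -390.5, 150.5]
ee_rot: [3.14, -0.002, -1.612]
force: [-0.9, 0.2, 0.0]
finger_gap: 85.2
```

```bash
python3 - <<'E'
from h import *
from station import ctrl
s=ctrl.capture("scene");t=ctrl.capture("top");st=ctrl.state();print(st["t"],st["tcp_pos"],st["ee_rot"],st["force"])
print(delta(st,[558,-394,14],-1.6135))
cv2.imwrite("pics/g1.png",np.hstack([crop(s,95,170,130,150,3),crop(t,430,190,130,150,3)]))
E
```

```text
1.2 [ 558.79538198 -392.92024339  151.41842341] [ 3.14093435e+00 -3.02039962e-03 -1.61633886e+00] [-0.92071662 -0.31368581 -1.44983051]
[ 0.0007  0.0007  0.1374  0.0007 -0.003  -0.0028]
```

View pics/g1.png

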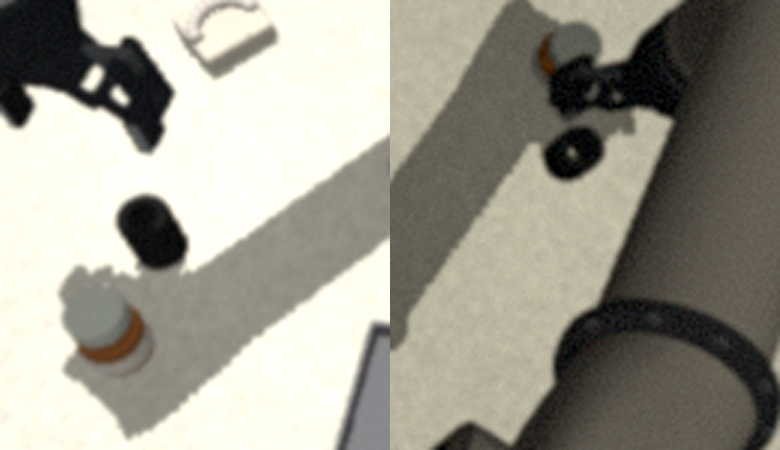

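Crop: the open fingers hang above the sleeve, which is at scene (145,247) and top (490.5,241). I'll project the fingertips to check consistency.

```bash
python3 - <<'E'
from h import *
t=pickle.load(open("top0.pkl","rb"));s=pickle.load(open("scene0.pkl","rb"))
X=[(558,-443,163),(558,-345,163),(558,-394,50),(558,-394,0)]
for c,x0,y0,dx in((s,95,170,0),(t,430,190,390)): print(((proj(c,X)-[x0,y0])*3+[dx,0]).round())
E
```

```text
[[ 18. 113.]
 [156. 135.]
 [144. 211.]
 [166. 245.]]
[[688. 115.]
 [561. 113.]
 [579. 147.]
 [561. 161.]]
```

>>> arm_command(
  series=[
    [0,0,0.03,0,0,0],
    [0,0,0.06,0,0,0],
    [0,0,0.09,0,0,0],
    [0,0,0.11,0,0,0],
    [0,0,0.12,0,0,0],
    [0,0,0.13,0,0,0],
    [0,0,0.137,0,0,0],
    [0,0,0.137,0,0,0],
  ],
)

```text
t: 2.2
tcp_pos: [560.6, -391.0, 14.2]
ee_rot: [-3.141, -0.002, -1.613]
force: [-0.5, 1.1, -0.3]
finger_gap: 85.3
```

>>> arm_command(
  series=[
    [0,0,0,0,0,0],
    [0,0,0,0,0,0],
    [0,0,0,0,0,0],
    [0,0,0,0,0,0],
    [0,0,0,0,0,0],
    [0,0,0,0,0,0],
  ],
  claw=0,
  grip_force=40,
)

```text
t: 2.95
tcp_pos: [561.1, -391.6, 15.1]
ee_rot: [-3.14, -0.002, -1.614]
force: [-0.7, -0.3, 6.1]
finger_gap: 39.1
```

>>> arm_command(
  series=[
    [0,0,-0.03,0,0,0],
    [0,0,-0.06,0,0,0],
    [0,0,-0.09,0,0,0],
    [0,0,-0.12,0,0,0],
    [0,0,-0.15,0,0,0],
    [0,0,-0.15,0,0,0],
  ],
)

```text
t: 3.7
tcp_pos: [561.6, -391.7, 166.4]
ee_rot: [-3.138, -0.004, -1.614]
force: [-0.0, 0.4, -1.0]
finger_gap: 39.6
```

```bash
python3 - <<'E'
from h import *
from station import ctrl
st=ctrl.state();print(st)
g=tw(0,-225);print(g,delta(st,[g[0],g[1],160],-1.6135))
E
```

```text
{'t': 3.7, 'qpos': array([ 0.53657464,  0.50547947,  0.01318684,  1.52097039, -0.00555973,
        1.10975335, -1.06306949]), 'qvel': array([-0.00032734,  0.03377717, -0.00028381,  0.04965832, -0.00074167,
       -0.00912451,  0.00105629]), 'joint_torque': array([-4.42841195e-02, -5.32662320e+01,  1.28436137e+00, -2.49830550e+01,
        9.21333645e-03,  1.22704175e-01,  5.04126401e-04]), 'tcp_pos': array([ 561.64826162, -391.68169691,  166.41545374]), 'ee_rot': array([-3.13751967, -0.00385984, -1.61363245]), 'force': array([-0.04426755,  0.3915849 , -1.00624018]), 'moment': array([-0.02695388, -0.06010858,  0.01753291]), 'finger_gap': 39.614701645102045}
[ 450.59541928 -201.19491104] [-1.856e-01  1.191e-01  5.200e-03 -4.100e-03 -3.900e-03 -1.000e-04]
```

>>> arm_command(
  series=[
    [-0.04,0.025,0.005,0,0,0],
    [-0.08,0.05,0.005,0,0,0],
    [-0.12,0.075,0.005,0,0,0],
    [-0.15,0.1,0.01,0,0,0],
    [-0.17,0.11,0.02,0,0,0],
    [-0.1856,0.119,0.03,0,0,0],
    [-0.1856,0.119,0.03,0,0,0],
    [-0.1856,0.119,0.03,0,0,0],
  ],
)

```text
t: 4.7
tcp_pos: [449.7, -201.1, 133.6]
ee_rot: [-3.141, -0.002, -1.614]
force: [-0.4, 0.9, 0.1]
finger_gap: 39.3
```

```bash
python3 - <<'E'
from h import *
from station import ctrl
s=ctrl.capture("scene");t=ctrl.capture("top");st=ctrl.state();print(st["t"],st["tcp_pos"],st["ee_rot"],st["force"])
pickle.dump((s,t),open("g2.pkl","wb"))
cv2.imwrite("pics/g2.png",np.hstack([crop(s,205,150,80,90,5),crop(t,385,240,80,90,5)]))
E
```

```text
4.8 [ 450.07402312 -201.4354002   134.07339143] [-3.14059766e+00 -2.22388906e-03 -1.61461761e+00] [-0.44490755  0.10144686  0.20601667]
```

View pics/g2.png

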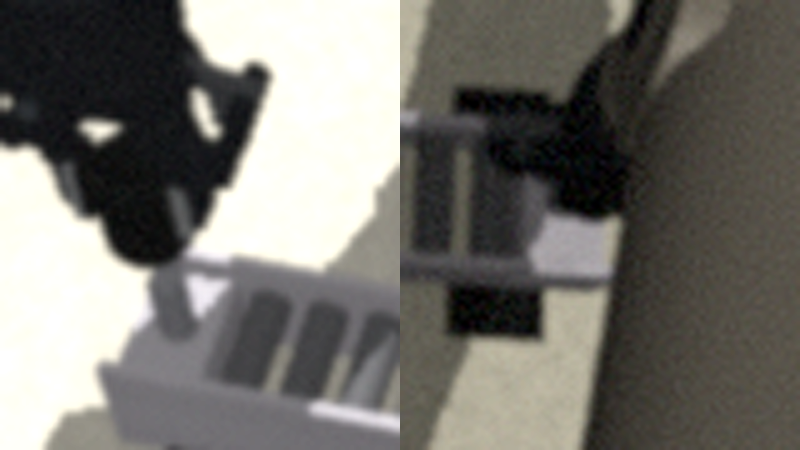

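Scene crop: the sleeve's lower edge is at about (148,265) and the spigot runs from (167,272) to (182,335). So the sleeve looks slightly left of the axis. I'll measure the edges in the original pixels.

```bash
python3 - <<'E'
from h import *
s,t=pickle.load(open("g2.pkl","rb"))
print("proj axis cmd z119,114 / tip / seat", proj(s,[(450.1,-201.4,119),(450.6,-201.2,90),(450.6,-201.2,50)]).round(1).tolist())
for y in (193,195,197): print(y,list(zip(range(222,250),s["color"][y,222:250].max(1).tolist())))
for y in range(206,218,2): print(y,list(zip(range(230,250),s["color"][y,230:250].max(1).tolist())))
print("col",list(zip(range(190,222),s["color"][190:222,234].max(1).tolist())))
print("col241",list(zip(range(205,228),s["color"][205:228,241].max(1).tolist())))
E
```

```text
proj axis cmd z119,114 / tip / seat [[235.0, 196.5], [237.2, 204.4], [240.0, 214.5]]
193 [(222, 86), (223, 83), (224, 80), (225, 45), (226, 15), (227, 10), (228, 7), (229, 16), (230, 11), (231, 12), (232, 13), (233, 8), (234, 10), (235, 12), (236, 9), (237, 10), (238, 17), (239, 31), (240, 52), (241, 60), (242, 53), (243, 35), (244, 21), (245, 37), (246, 88), (247, 143), (248, 175), (249, 182)]
195 [(222, 175), (223, 172), (224, 151), (225, 94), (226, 38), (227, 12), (228, 10), (229, 10), (230, 10), (231, 11), (232, 6), (233, 14), (234, 14), (235, 12), (236, 9), (237, 11), (238, 11), (239, 22), (240, 42), (241, 61), (242, 61), (243, 53), (244, 62), (245, 94), (246, 136), (247, 173), (248, 181), (249, 181)]
197 [(222, 184), (223, 183), (224, 173), (225, 137), (226, 72), (227, 23), (228, 13), (229, 10), (230, 12), (231, 10), (232, 14), (233, 12), (234, 9), (235, 9), (236, 9), (237, 11), (238, 14), (239, 14), (240, 29), (241, 45), (242, 61), (243, 99), (244, 145), (245, 171), (246, 179), (247, 183), (248, 184), (249, 183)]
206 [(230, 182), (231, 183), (232, 180), (233, 165), (234, 126),
[... 1264 characters left out ...]
243, 66), (244, 76), (245, 86), (246, 86), (247, 84), (248, 78), (249, 69)]
col [(190, 9), (191, 13), (192, 12), (193, 10), (194, 8), (195, 14), (196, 11), (197, 9), (198, 7), (199, 14), (200, 14), (201, 11), (202, 30), (203, 82), (204, 134), (205, 139), (206, 126), (207, 121), (208, 134), (209, 141), (210, 145), (211, 149), (212, 153), (213, 144), (214, 119), (215, 97), (216, 89), (217, 87), (218, 87), (219, 89), (220, 89), (221, 87)]
col241 [(205, 83), (206, 82), (207, 74), (208, 65), (209, 63), (210, 64), (211, 61), (212, 58), (213, 59), (214, 61), (215, 61), (216, 60), (217, 65), (218, 76), (219, 85), (220, 87), (221, 89), (222, 87), (223, 87), (224, 88), (225, 88), (226, 87), (227, 82)]
```

```bash
python3 - <<'E'
from h import *
s,t=pickle.load(open("g2.pkl","rb"))
a=np.linspace(0,6.28,400)
def ext(x,y,z):
    p=proj(s,np.c_[x+20*np.cos(a),y+20*np.sin(a),0*a+z]);return p[:,0].min().round(2),p[:,1].max().round(2),p[:,0].max().round(2)
print(ext(450.1,-201.4,119.5))
print("per 1mm x,y,z",proj(s,[(451,-201,119)])-proj(s,[(450,-201,119)]),proj(s,[(450,-200,119)])-proj(s,[(450,-201,119)]),proj(s,[(450,-201,120)])-proj(s,[(450,-201,119)]))
# spigot base ellipse bottom r=9 at seat & sides
p=proj(s,np.c_[450.6+9*np.cos(a),-201.2+9*np.sin(a),0*a+50]);print("base bottom",p[p[:,1].argmax()])
E
```

```text
(np.float64(225.77), np.float64(203.73), np.float64(244.15))
per 1mm x,y,z [[-0.12955624  0.36090426]] [[0.44059549 0.0674475 ]] [[-0.07638064 -0.27410073]]
base bottom [239.6580545  217.70198323]
```

>>> arm_command(
  series=[
    [-0.002,-0.0014,0.01,0,0,0],
    [-0.002,-0.0014,0.02,0,0,0],
    [-0.002,-0.0014,0.024,0,0,0],
    [-0.002,-0.0014,0.024,0,0,0],
  ],
)

```text
t: 5.3
tcp_pos: [450.7, -198.5, 109.4]
ee_rot: [3.141, -0.001, -1.614]
force: [-0.3, 0.5, -0.6]
finger_gap: 39.6
```

```bash
python3 - <<'E'
from h import *
from station import ctrl
s=ctrl.capture("scene");st=ctrl.state();print(st["t"],st["tcp_pos"],st["force"])
a=np.linspace(0,6.28,400)
z=st["tcp_pos"][2]-14.7
p=proj(s,np.c_[450.6+20*np.cos(a),-201.2+20*np.sin(a),0*a+z]);print(z,"model left,bottom",p[:,0].min(),p[:,1].max(),p[p[:,1].argmax()])
c=s["color"].max(2)
for y in range(198,207,2): print(y,list(zip(range(223,250),c[y,223:250].tolist())))
for x in (234,235,236): print("col",list(zip(range(203,216),c[203:216,x].tolist())))
for y in (213,214): print(y,list(zip(range(230,250),c[y,230:250].tolist())))
cv2.imwrite("pics/g3.png",crop(s,205,150,80,90,6))
E
```

```text
5.35 [ 451.00887591 -198.57454495  109.75811027] [ 0.27279136 -1.21474495 -0.16775838]
95.05811027156435 model left,bottom 227.81810423185624 210.40482063646553 [235.96570832 210.40482064]
198 [(223, 70), (224, 45), (225, 23), (226, 12), (227, 13), (228, 9), (229, 12), (230, 13), (231, 13), (232, 11), (233, 11), (234, 15), (235, 10), (236, 12), (237, 8), (238, 12), (239, 12), (240, 11), (241, 25), (242, 47), (243, 61), (244, 57), (245, 39), (246, 23), (247, 17), (248, 22), (249, 54)]
200 [(223, 122), (224, 93), (225, 74), (226, 76), (227, 79), (228, 43), (229, 17), (230, 10), (231, 6), (232, 12), (233, 11), (234, 12), (235, 12), (236, 9), (237, 12), (238, 12), (239, 11), (240, 15), (241, 19), (242, 39), (243, 58), (244, 61), (245, 49), (246, 31), (247, 19), (248, 35), (249, 82)]
202 [(223, 175), (224, 171), (225, 167), (226, 166), (227, 148), (228, 94), (229, 37), (230, 12), (231, 13), (232, 10), (233, 14), (234, 12), (235, 11), (236, 14), (237, 12), (238, 12), (239, 11), (240, 13), (241, 12), (242, 27), (243, 48), (244, 59), (245, 56), (246, 42), (247, 33), (248, 55), (249, 93)]
204
[... 822 characters left out ...]
), (208, 12), (209, 30), (210, 68), (211, 101), (212, 121), (213, 111), (214, 93), (215, 87)]
col [(203, 8), (204, 15), (205, 11), (206, 13), (207, 8), (208, 12), (209, 18), (210, 40), (211, 65), (212, 79), (213, 77), (214, 73), (215, 77)]
213 [(230, 181), (231, 174), (232, 163), (233, 154), (234, 142), (235, 111), (236, 77), (237, 63), (238, 64), (239, 63), (240, 62), (241, 59), (242, 59), (243, 66), (244, 81), (245, 88), (246, 88), (247, 87), (248, 85), (249, 80)]
214 [(230, 175), (231, 154), (232, 130), (233, 121), (234, 112), (235, 93), (236, 73), (237, 65), (238, 63), (239, 61), (240, 60), (241, 60), (242, 60), (243, 60), (244, 71), (245, 85), (246, 87), (247, 88), (248, 85), (249, 77)]
```

View pics/g3.png

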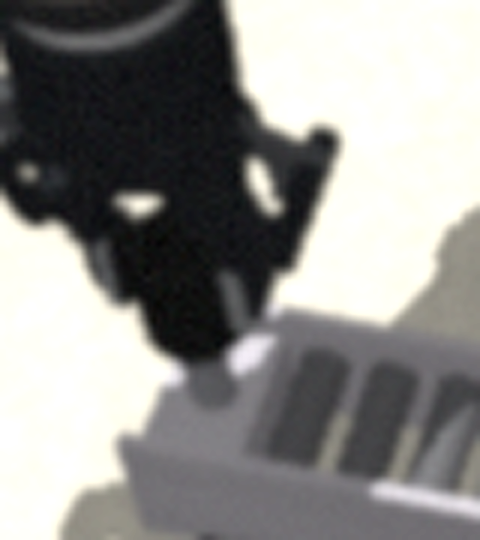

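The crop shows the sleeve's bottom centred over the spigot to within about 1 mm. I'll shift 0.7 mm in +x and lower slowly.

>>> arm_command(
  series=[
    [0,-0.0007,0.003,0,0,0],
    [0,-0.0007,0.006,0,0,0],
    [0,-0.0007,0.009,0,0,0],
    [0,-0.0007,0.011,0,0,0],
    [0,-0.0007,0.013,0,0,0],
    [0,-0.0007,0.013,0,0,0],
  ],
)

```text
t: 6.1
tcp_pos: [451.7, -198.6, 96.8]
ee_rot: [-3.141, -0.002, -1.613]
force: [-0.0, -0.0, -0.9]
finger_gap: 39.3
```

>>> arm_command(
  series=[
    [0,0,0.004,0,0,0],
    [0,0,0.008,0,0,0],
    [0,0,0.012,0,0,0],
    [0,0,0.016,0,0,0],
    [0,0,0.02,0,0,0],
    [0,0,0.024,0,0,0],
    [0,0,0.027,0,0,0],
    [0,0,0.027,0,0,0],
  ],
)

```text
t: 7.1
tcp_pos: [451.6, -198.6, 69.7]
ee_rot: [3.141, -0.002, -1.614]
force: [-0.2, -0.0, 0.3]
finger_gap: 39.3
```

>>> arm_command(
  series=[
    [0,0,0.002,0,0,0],
    [0,0,0.004,0,0,0],
    [0,0,0.005,0,0,0],
    [0,0,0.005,0,0,0],
  ],
)

```text
t: 7.6
tcp_pos: [451.8, -198.7, 65.0]
ee_rot: [-3.141, -0.002, -1.614]
force: [-1.5, 0.1, 0.2]
finger_gap: 39.1
```

>>> arm_command(
  series=[
    [0,0,0.001,0,0,0],
    [0,0,0.002,0,0,0],
    [0,0,0.002,0,0,0],
  ],
)

```text
t: 7.98
tcp_pos: [451.8, -198.7, 64.9]
ee_rot: [-3.142, -0.002, -1.614]
force: [-5.4, 1.2, 16.9]
finger_gap: 39.3
```

>>> arm_command(
  series=[
    [0,0,-0.002,0,0,0],
    [0,0,-0.002,0,0,0],
    [0,0,-0.002,0,0,0],
    [0,0,-0.002,0,0,0],
  ],
  claw=1,
)

```text
t: 8.48
tcp_pos: [451.7, -198.6, 64.7]
ee_rot: [3.142, -0.002, -1.614]
force: [0.5, 0.0, -0.4]
finger_gap: 85.4
```

>>> arm_command(
  series=[
    [0,0,-0.02,0,0,0],
    [0,0,-0.05,0,0,0],
    [0,0,-0.09,0,0,0],
    [0,0,-0.12,0,0,0],
    [0,0,-0.12,0,0,0],
  ],
)

```text
t: 9.1
tcp_pos: [453.5, -199.1, 187.2]
ee_rot: [-3.136, -0.003, -1.614]
force: [-0.4, -0.7, -0.9]
finger_gap: 85.4
```

```bash
sed -i 's/^TR=.*/TR=np.array([461.1,26.1,-0.0427])/' h.py; python3 - <<'E'
from h import *
from station import ctrl
st=ctrl.state();print(st["t"],st["tcp_pos"],st["force"],st["finger_gap"])
g=tw(0,250);print(g,delta(st,[g[0],g[1],185],-1.6135))
E
```

```text
9.1 [ 453.49734243 -199.07542697  187.24617313] [-0.36058206 -0.73492958 -0.86072651] 85.42074701436792
[471.77175636 275.87212338] [-4.753e-01  2.100e-03  6.000e-04 -5.600e-03 -3.400e-03 -1.000e-04]
```

>>> arm_command(
  series=[
    [-0.06,0,0,0,0,0],
    [-0.12,0,0,0,0,0],
    [-0.18,0,0,0,0,0],
    [-0.24,0,0,0,0,0],
    [-0.3,0.001,0,0,0,0],
    [-0.36,0.001,0,0,0,0],
    [-0.42,0.001,0,0,0,0],
    [-0.473,0.002,0,0,0,0],
  ],
  claw=0,
)

```text
t: 10.1
tcp_pos: [469.0, 276.0, 182.6]
ee_rot: [3.14, -0.002, -1.613]
force: [-0.5, 0.4, -0.1]
finger_gap: -0.0
```

>>> arm_command(
  series=[
    [0,0,0,0,0,0],
    [0,0,0.02,0,0,0],
    [0,0,0.04,0,0,0],
    [0,0,0.04,0,0,0],
  ],
)

```text
t: 10.6
tcp_pos: [468.5, 271.6, 141.6]
ee_rot: [3.137, -0.005, -1.615]
force: [-0.0, -0.4, 0.8]
finger_gap: -0.3
```

```bash
python3 - <<'E'
from h import *
from station import ctrl
s=ctrl.capture("scene");t=ctrl.capture("top");st=ctrl.state();print(st["t"],st["tcp_pos"],st["ee_rot"],st["force"],st["finger_gap"])
print(wt(st["tcp_pos"]))
a=crop(s,225,180,250,115,3.2);b=crop(t,205,225,250,90,3.2)
cv2.imwrite("pics/g4.png",np.vstack([a,b])[:600,:800])
E
```

```text
10.7 [469.97591391 273.1975132  143.85074676] [ 3.14125504e+00 -2.51804426e-03 -1.61453888e+00] [ 0.80976669  0.01499816 -0.10232338] 0.11747156475263684
[ -1.68003438 247.25116858]
```

View pics/g4.png

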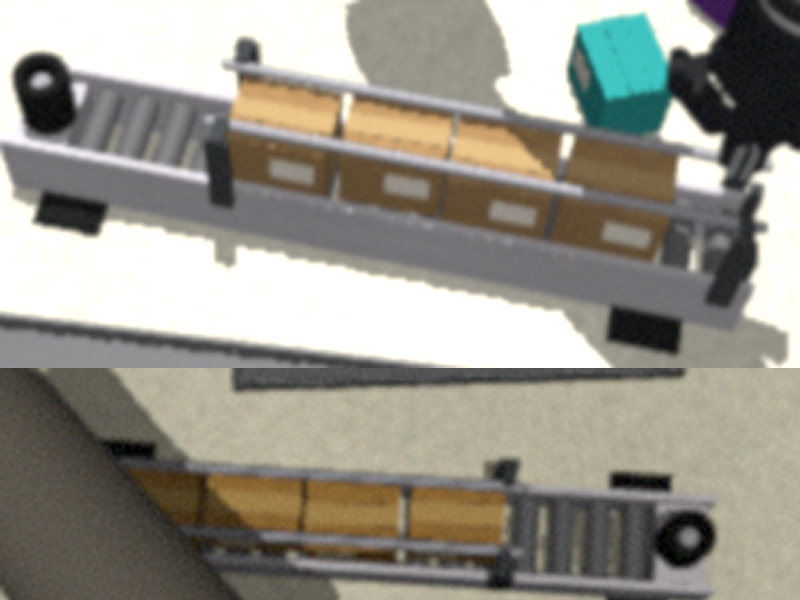

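The sleeve is home: its ring surrounds the tip at scene crop (40,85) and top crop (687,537). Four cartons are in the queue, and the fingertip is at scene crop (745,160), over the slot behind carton 4. Descending into the slot.

>>> arm_command(
  series=[
    [0,-0.0015,0.01,0,0,0],
    [0,-0.0015,0.02,0,0,0],
    [0,-0.0015,0.03,0,0,0],
    [0,-0.0015,0.04,0,0,0],
    [0,-0.0015,0.05,0,0,0],
    [0,-0.0015,0.06,0,0,0],
    [0,-0.0015,0.07,0,0,0],
    [0,-0.0015,0.07,0,0,0],
  ],
)

```text
t: 11.7
tcp_pos: [470.9, 273.5, 73.1]
ee_rot: [3.14, -0.003, -1.613]
force: [0.1, 0.2, -0.7]
finger_gap: 0.3
```

```bash
python3 - <<'E'
from h import *
from station import ctrl
s=ctrl.capture("scene");st=ctrl.state();print(st["t"],st["tcp_pos"],st["ee_rot"],st["force"],wt(st["tcp_pos"]))
cv2.imwrite("pics/g5.png",crop(s,385,190,110,100,6))
E
```

```text
11.75 [471.30904999 273.84889542  73.72635772] [ 3.14133834e+00 -2.08363526e-03 -1.61348590e+00] [-0.02395108 -0.38580651 -0.80907152] [ -0.37591903 247.95886467]
```

View pics/g5.png

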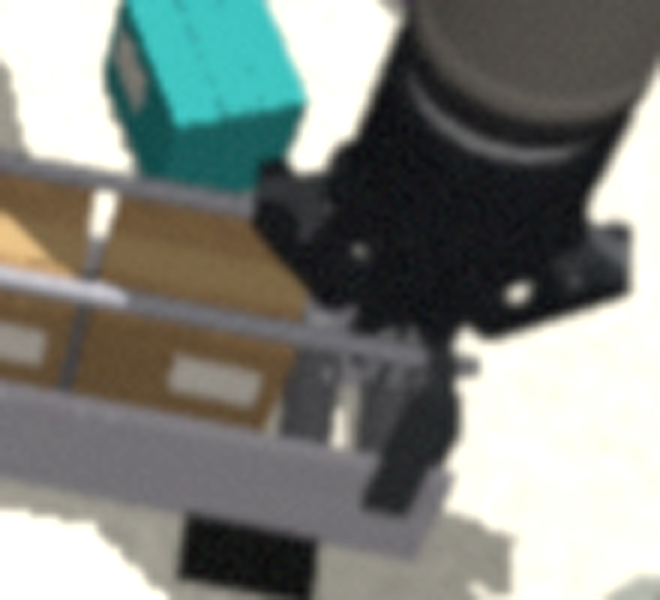

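The crop shows the finger down in the slot between the rods, at about crop (400,350), behind carton 4 and free of the stubs. Pushing the train slowly.

>>> arm_command(
  series=[
    [0.006,0,0,0,0,0],
    [0.012,0,0,0,0,0],
    [0.018,0,0,0,0,0],
    [0.024,0,0,0,0,0],
    [0.03,0,0,0,0,0],
    [0.036,0,0,0,0,0],
    [0.042,0,0,0,0,0],
    [0.048,0,0,0,0,0],
  ],
)

```text
t: 12.75
tcp_pos: [469.5, 225.8, 74.3]
ee_rot: [-3.141, -0.001, -1.613]
force: [-0.3, 1.4, 0.8]
finger_gap: 0.3
```

>>> arm_command(
  series=[
    [0.006,0,0,0,0,0],
    [0.012,0,0,0,0,0],
    [0.018,0,0,0,0,0],
    [0.024,0,0,0,0,0],
    [0.03,0,0,0,0,0],
    [0.036,0,0,0,0,0],
    [0.042,0,0,0,0,0],
    [0.048,0,0,0,0,0],
  ],
)

```text
t: 13.75
tcp_pos: [467.4, 177.6, 74.3]
ee_rot: [-3.141, -0.002, -1.614]
force: [0.6, 1.5, 0.8]
finger_gap: -0.3
```

>>> arm_command(
  series=[
    [0.006,0,0,0,0,0],
    [0.012,0,0,0,0,0],
    [0.018,0,0,0,0,0],
    [0.024,0,0,0,0,0],
    [0.028,0,0,0,0,0],
    [0.032,0,0,0,0,0],
    [0.036,0,0,0,0,0],
    [0.04,0,0,0,0,0],
  ],
)

```text
t: 14.75
tcp_pos: [465.6, 137.8, 74.3]
ee_rot: [-3.141, -0.002, -1.613]
force: [0.5, 0.6, -1.2]
finger_gap: 0.2
```

```bash
cat >> h.py <<'E'
def look(name,views=(("scene",215,170,250,115),)):
    from station import ctrl
    st=ctrl.state()
    im=[crop(ctrl.capture(n),x,y,w,h,800/w) for n,x,y,w,h in views]
    cv2.imwrite(name,np.vstack([i[:,:800] for i in im])[:600])
    st=ctrl.state();print(st["t"],st["tcp_pos"].round(1),st["ee_rot"].round(3),st["force"].round(1),round(st["finger_gap"],1),"track",wt(st["tcp_pos"]).round(1));return st
E
python3 -c "
from h import *
look('pics/g6.png')"
```

```text
14.8 [465.6 137.   74.3] [-3.142e+00 -3.000e-03 -1.614e+00] [ 0.2  0.5 -0.3] -0.3 track [ -0.3 111. ]
```

View pics/g6.png

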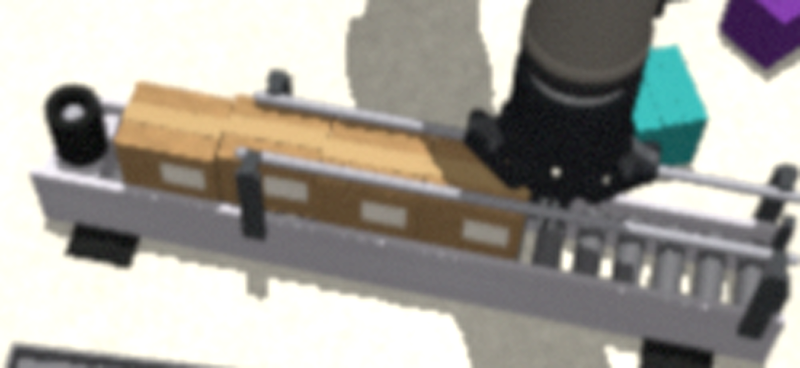

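Picture: the train is closed up and carton 1's front, at crop (120,155), is short of the sleeve at (78,125). Pushing about 2 cm more, slowly.

>>> arm_command(
  series=[
    [0.003,0,0,0,0,0],
    [0.006,0,0,0,0,0],
    [0.009,0,0,0,0,0],
    [0.011,0,0,0,0,0],
    [0.013,0,0,0,0,0],
    [0.015,0,0,0,0,0],
    [0.017,0,0,0,0,0],
    [0.018,0,0,0,0,0],
  ],
)

```text
t: 15.8
tcp_pos: [464.9, 119.9, 74.4]
ee_rot: [-3.141, -0.002, -1.614]
force: [-1.4, 1.2, -1.0]
finger_gap: 0.0
```

>>> arm_command(
  series=[
    [0.001,0,0,0,0,0],
    [0.002,0,0,0,0,0],
    [0.003,0,0,0,0,0],
    [0.003,0,0,0,0,0],
  ],
)

```text
t: 16.3
tcp_pos: [464.8, 117.0, 74.4]
ee_rot: [-3.141, -0.002, -1.614]
force: [0.1, 0.8, 0.1]
finger_gap: -0.0
```

>>> arm_command(
  series=[
    [0.001,0,0,0,0,0],
    [0.002,0,0,0,0,0],
    [0.003,0,0,0,0,0],
    [0.003,0,0,0,0,0],
  ],
)

```text
t: 16.8
tcp_pos: [464.7, 114.0, 74.4]
ee_rot: [-3.141, -0.002, -1.614]
force: [0.3, 0.6, -0.4]
finger_gap: -0.1
```

```bash
python3 -c "
from h import *
look('pics/g7.png')"
```

```text
16.85 [464.6 114.   74.4] [-3.141e+00 -2.000e-03 -1.614e+00] [-1.1  1.5  0.3] -0.2 track [-0.2 88. ]
```

>>> arm_command(
  series=[
    [0.001,0,0,0,0,0],
    [0.002,0,0,0,0,0],
    [0.003,0,0,0,0,0],
    [0.004,0,0,0,0,0],
  ],
)

```text
t: 17.35
tcp_pos: [464.9, 112.6, 74.7]
ee_rot: [-3.14, 0.002, -1.612]
force: [-0.6, 6.9, -0.2]
finger_gap: -0.2
```

```bash
python3 -c "
from h import *
look('pics/g7.png',(('scene',220,180,120,80),))"
```

```text
17.4 [465.  112.6  74.7] [-3.140e+00  2.000e-03 -1.612e+00] [-1.1  7.2 -0.8] -0.1 track [ 0.2 86.6]
```

View pics/g7.png

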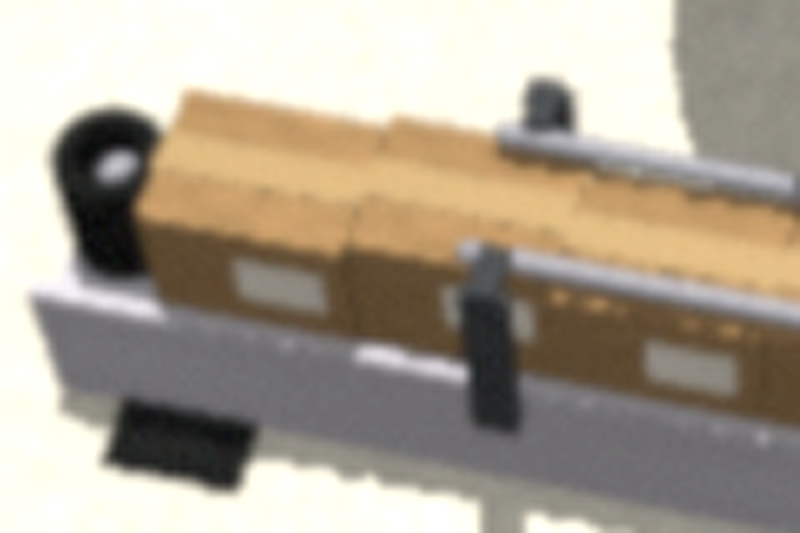

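Picture: carton 1 touches the sleeve at crop (145,215) and the force has risen to 7 N, so it's at the bumper. Backing off, raising, and moving to grasp.

>>> arm_command(
  series=[
    [-0.006,0,0,0,0,0],
    [-0.012,0,0,0,0,0],
    [-0.012,0,-0.03,0,0,0],
    [-0.012,0,-0.07,0,0,0],
    [-0.012,0,-0.1,0,0,0],
    [-0.012,0,-0.1,0,0,0],
  ],
)

```text
t: 18.15
tcp_pos: [466.9, 122.4, 176.7]
ee_rot: [-3.136, -0.001, -1.614]
force: [0.2, 0.6, -0.6]
finger_gap: -0.3
```

```bash
cat > go.py <<'E'
import sys
from h import *
from station import ctrl
# go.py t|w x y z yawoffset  (t: track frame)
f,x,y,z,yo=sys.argv[1],*map(float,sys.argv[2:6])
st=ctrl.state();p=tw(x,y) if f=="t" else np.array([x,y])
print(st["t"],st["tcp_pos"].round(1),wt(st["tcp_pos"]).round(1),st["force"].round(1));print(delta(st,[*p,z],yo+(TR[2] if f=="t" else 0)).tolist())
E
python3 go.py t 0 -170 170 0
```

```text
18.15 [466.9 122.4 176.7] [ 1.7 96.5] [ 0.2  0.6 -0.6]
[0.2665, 0.0015, 0.007, -0.0037, -0.0053, -1.5714]
```

>>> arm_command(
  series=[
    [0.034,0,0.007,0,0,-0.18],
    [0.068,0,0.007,0,0,-0.36],
    [0.1,0,0.007,0,0,-0.54],
    [0.134,0,0.007,0,0,-0.72],
    [0.168,0.001,0.007,0,0,-0.9],
    [0.2,0.001,0.007,0,0,-1.08],
    [0.234,0.001,0.007,0,0,-1.26],
    [0.2665,0.0015,0.007,-0.002,-0.002,-1.44],
  ],
  claw=1,
)

```text
t: 19.15
tcp_pos: [450.9, -145.3, 166.5]
ee_rot: [3.139, 0.005, -0.168]
force: [-0.1, 0.4, 0.3]
finger_gap: 85.4
```

>>> arm_command(
  series=[
    [0,0,0,0,0,-0.1314],
    [0,0,0,0,0,-0.1314],
    [0,0,0,0,0,-0.1314],
  ],
)

```text
t: 19.52
tcp_pos: [451.7, -143.5, 167.2]
ee_rot: [3.14, 0.003, -0.043]
force: [-0.3, 0.4, 0.2]
finger_gap: 85.6
```

```bash
python3 go.py t 0 -170 70 0; python3 - <<'E'
from h import *
from station import ctrl
s=ctrl.capture("scene"); print(ctrl.state()["finger_gap"])
cv2.imwrite("pics/g8.png",crop(s,200,140,160,120,5))
E
```

```text
19.525 [ 451.7 -143.5  167.2] [  -2.2 -169.9] [-0.3  0.4  0.2]
[0.0025, -0.0, 0.0972, 0.0013, 0.0035, -0.0005]
85.31978314675501
```

View pics/g8.png

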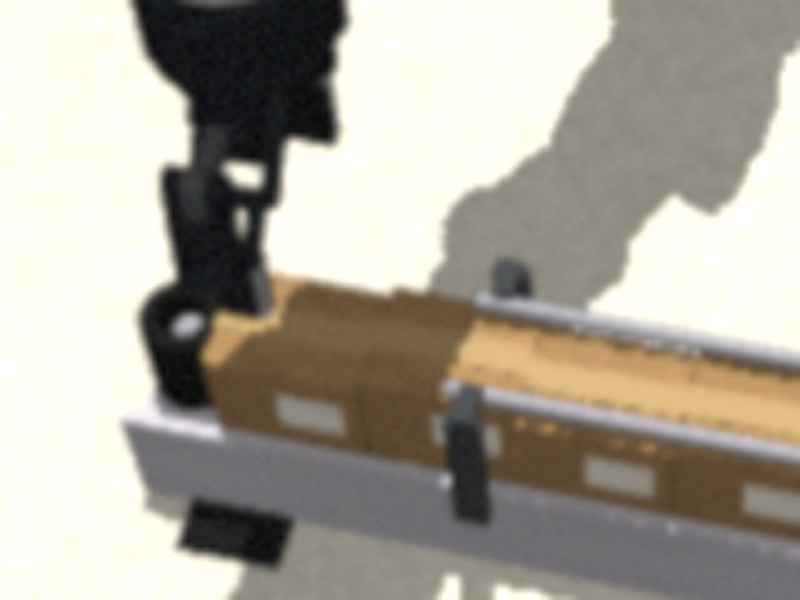

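Picture: the open jaws hang over carton 1, which still rests against the sleeve at crop (205,345). Descend, grip and lift.

>>> arm_command(
  series=[
    [0.002,0,0.02,0,0.003,0],
    [0.0025,0,0.04,0,0.003,0],
    [0.0025,0,0.06,0,0.003,0],
    [0.0025,0,0.08,0,0.003,0],
    [0.0025,0,0.09,0,0.003,0],
    [0.0025,0,0.097,0,0.003,0],
    [0.0025,0,0.097,0,0.003,0],
  ],
)

```text
t: 20.45
tcp_pos: [454.4, -144.1, 70.8]
ee_rot: [3.14, -0.001, -0.042]
force: [0.1, 1.1, -0.4]
finger_gap: 85.3
```

>>> arm_command(
  series=[
    [0,0,0,0,0,0],
    [0,0,0,0,0,0],
    [0,0,0,0,0,0],
    [0,0,0,0,0,0],
    [0,0,0,0,0,0],
  ],
  claw=0,
  grip_force=40,
)

```text
t: 21.08
tcp_pos: [454.9, -144.3, 71.5]
ee_rot: [3.14, -0.002, -0.042]
force: [-0.0, -0.2, 6.0]
finger_gap: 53.4
```

>>> arm_command(
  series=[
    [0,0,-0.01,0,0,0],
    [0,0,-0.02,0,0,0],
    [0,0,-0.035,0,0,0],
    [0,0,-0.05,0,0,0],
    [0,0,-0.065,0,0,0],
    [0,0,-0.08,0,0,0],
    [0,0,-0.08,0,0,0],
  ],
)

```text
t: 21.95
tcp_pos: [455.4, -144.3, 152.4]
ee_rot: [3.139, -0.004, -0.042]
force: [0.8, 0.1, -1.0]
finger_gap: 53.2
```

```bash
cat > tray.py <<'E'
import sys
from h import *
i=int(sys.argv[1]);z=sys.argv[2];ya=0.054;off=[-138,-46,46,138][i]
# tray centre in robot frame (camera estimate + robot/camera offset)
x=642-np.sin(ya)*off;y=-25+np.cos(ya)*off
sys.argv=["go.py","w",str(x),str(y),z,str(ya)];print("tgt",x,y);exec(open("go.py").read())
E
python3 tray.py 0 150
```

```text
tgt 649.4483788560032 -162.79884488781988
21.95 [ 455.4 -144.3  152.4] [   1.6 -170.5] [ 0.8  0.1 -1. ]
[0.1946, 0.0103, 0.0032, 0.0026, -0.0038, -0.0962]
```

```bash
sed -i 's/\[-138,-46,46,138\]/[-129,-43,43,129]/' tray.py; python3 tray.py 0 150
```

```text
tgt 648.9626150175682 -153.8119636994838
21.95 [ 455.4 -144.3  152.4] [   1.6 -170.5] [ 0.8  0.1 -1. ]
[0.1937, 0.0013, 0.0032, 0.0026, -0.0038, -0.0962]
```

>>> arm_command(
  series=[
    [0.025,0,0,0,0,-0.015],
    [0.055,0,0,0,0,-0.03],
    [0.09,0,0,0,0,-0.05],
    [0.125,0,0,0,-0.002,-0.065],
    [0.16,0.001,0,0.001,-0.003,-0.08],
    [0.18,0.001,0,0.001,-0.003,-0.09],
    [0.1937,0.0013,0,0.001,-0.003,-0.0962],
    [0.1937,0.0013,0,0.001,-0.003,-0.0962],
  ],
)

```text
t: 22.95
tcp_pos: [647.8, -153.3, 150.2]
ee_rot: [-3.142, 0.003, 0.054]
force: [-1.3, 0.7, -2.8]
finger_gap: 53.7
```

```bash
python3 tray.py 0 25; python3 -c "
from h import *
look('pics/g9.png',(('scene',195,220,200,150),))"
```

```text
tgt 648.9626150175682 -153.8119636994838
22.95 [ 647.8 -153.3  150.2] [ 194.2 -171.3] [-1.3  0.7 -2.8]
[0.0015, 0.0005, 0.1252, -0.0001, 0.0034, 0.0002]
23.0 [ 647.1 -153.5  150.4] [3.141 0.004 0.054] [-1.  -0.7 -2.1] 53.0 track [ 193.5 -171.5]
```

View pics/g9.png

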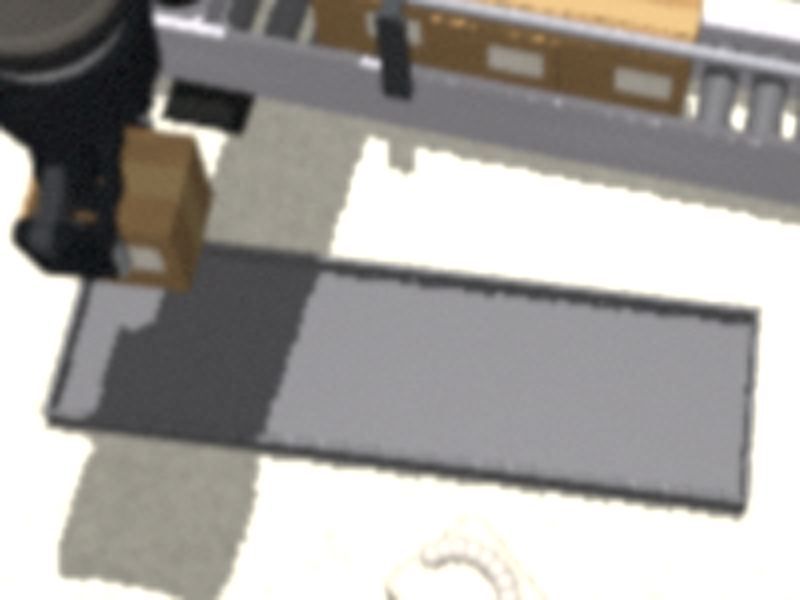

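Picture: carton 1 hangs upright over the tray's -y end. Tray corners in the crop are (88,260), (50,420), (745,510) and (758,312). I'll cross-check the tray pose from this view.

```bash
python3 - <<'E'
from h import *
s=pickle.load(open("scene0.pkl","rb"))
q=onz(s,[[195+a/4,220+b/4] for a,b in((88,248),(50,422),(745,512),(758,310))],18);print(q.round(),q.mean(0))
E
python3 tray.py 0 27
```

```text
[[ 613. -212.]
 [ 713. -200.]
 [ 694.  160.]
 [ 583.  154.]] [650.63822817 -24.32489237]
tgt 648.9626150175682 -153.8119636994838
23.0 [ 647.1 -153.5  150.4] [ 193.5 -171.5] [-1.  -0.7 -2.1]
[0.0023, 0.0004, 0.1234, 0.0001, 0.0039, -0.0]
```

>>> arm_command(
  series=[
    [0.005,0,0.025,0,0.003,0],
    [0.005,0,0.05,0,0.003,0],
    [0.005,0,0.075,0,0.003,0],
    [0.005,0,0.095,0,0.003,0],
    [0.005,0,0.11,0,0.003,0],
    [0.005,0,0.118,0,0.003,0],
    [0.005,0,0.122,0,0.003,0],
    [0.005,0,0.122,0,0.003,0],
  ],
)

```text
t: 24.0
tcp_pos: [652.8, -153.3, 29.3]
ee_rot: [3.141, -0.001, 0.054]
force: [-0.4, 0.2, -2.3]
finger_gap: 53.5
```

>>> arm_command(
  series=[
    [0,0,0.001,0,0,0],
    [0,0,0.002,0,0,0],
    [0,0,0.003,0,0,0],
    [0,0,0.0035,0,0,0],
  ],
)

```text
t: 24.5
tcp_pos: [652.5, -153.3, 25.7]
ee_rot: [3.141, -0.001, 0.054]
force: [-1.5, 0.8, 1.0]
finger_gap: 53.5
```

>>> arm_command(
  series=[
    [0,0,0,0,0,0],
    [0,0,0,0,0,0],
    [0,0,0,0,0,0],
    [0,0,0,0,0,0],
  ],
  claw=0.9,
)

```text
t: 25.0
tcp_pos: [652.6, -153.3, 25.6]
ee_rot: [3.141, -0.001, 0.054]
force: [0.0, -0.0, 0.4]
finger_gap: 76.4
```

>>> arm_command(
  series=[
    [0,0,-0.02,0,0,0],
    [0,0,-0.05,0,0,0],
    [0,0,-0.09,0,0,0],
    [0,0,-0.13,0,0,0],
    [0,0,-0.16,0,0,0],
    [0,0,-0.16,0,0,0],
  ],
)

```text
t: 25.75
tcp_pos: [654.8, -153.4, 190.5]
ee_rot: [3.139, -0.009, 0.054]
force: [0.7, -0.4, -0.6]
finger_gap: 76.6
```

```bash
sed -i 's/x=642/x=645/' tray.py; cat > cart.py <<'E'
from h import *
from station import ctrl
# brown blobs on the track, top edge rows -> report track-y extents at z=110 and in tray at z=64
for n in("scene","top"):
    c=ctrl.capture(n);hsv=cv2.cvtColor(c["color"],cv2.COLOR_RGB2HSV)
    m=cv2.inRange(hsv,(9,90,40),(24,255,255));k,l,st,ce=cv2.connectedComponentsWithStats(m)
    for i in range(1,k):
        if st[i,4]>60: print(n,st[i].tolist(),"trk@z110",wt(onz(c,[ce[i]],100)+[0.9,2.5])[0].round(),"world@z50",onz(c,[ce[i]],50)[0].round())
E
python3 cart.py; python3 go.py t 0 106 175 -1.5708
```

```text
scene [73, 0, 92, 14, 705] trk@z110 [-632. -778.] world@z50 [-277. -776.]
scene [234, 0, 88, 32, 2344] trk@z110 [-694. -318.] world@z50 [-323. -287.]
scene [0, 19, 123, 81, 5696] trk@z110 [-385. -871.] world@z50 [ -20. -886.]
scene [272, 199, 98, 34, 1537] trk@z110 [ -4. -46.] world@z50 [421. -30.]
scene [296, 222, 71, 26, 676] trk@z110 [36. -3.] world@z50 [465.  14.]
scene [523, 235, 29, 33, 718] trk@z110 [-19. 421.] world@z50 [427. 465.]
scene [122, 274, 21, 17, 126] trk@z110 [ 239. -357.] world@z50 [ 664. -370.]
scene [213, 281, 42, 38, 1154] trk@z110 [ 224. -154.] world@z50 [ 658. -154.]
scene [145, 366, 39, 29, 375] trk@z110 [ 399. -224.] world@z50 [ 840. -236.]
top [385, 190, 29, 26, 522] trk@z110 [ 182. -162.] world@z50 [ 651. -153.]
top [479, 202, 15, 16, 80] trk@z110 [ 171. -376.] world@z50 [ 630. -375.]
top [296, 260, 89, 28, 1534] trk@z110 [  1. -36.] world@z50 [468. -14.]
top [135, 282, 22, 28, 556] trk@z110 [-89. 427.] world@z50 [395. 471.]
25.85 [ 652.3 -153.3  186.2] [ 198.7 -171. ] [-0.5  0.4 -0.8]
[-0.171, -0.2949, 0.0107, -0.0006, -0.0018, 1.6675]
```

>>> arm_command(
  series=[
    [-0.022,-0.037,0.01,0,0,0.18],
    [-0.044,-0.074,0.01,0,0,0.36],
    [-0.066,-0.111,0.01,0,0,0.54],
    [-0.088,-0.148,0.01,0,0,0.72],
    [-0.11,-0.185,0.01,0,0,0.9],
    [-0.132,-0.222,0.01,0,0,1.08],
    [-0.154,-0.259,0.01,0,0,1.26],
    [-0.171,-0.295,0.01,0,0,1.44],
  ],
  claw=0,
)

```text
t: 26.85
tcp_pos: [463.6, 132.8, 174.1]
ee_rot: [3.14, -0.001, -1.392]
force: [0.9, 0.9, -0.2]
finger_gap: 0.1
```

>>> arm_command(
  series=[
    [0,0,0,0,0,0.11],
    [0,0,0,0,0,0.2275],
    [0,0,0,0,0,0.2275],
    [0,0,0,0,0,0.2275],
  ],
)

```text
t: 27.35
tcp_pos: [465.2, 131.8, 174.6]
ee_rot: [3.141, -0.001, -1.612]
force: [-0.4, 0.2, 0.6]
finger_gap: 0.1
```

```bash
python3 go.py t 0 106 73 -1.5708;  cat > ext.py <<'E'
from h import *
from station import ctrl
c=ctrl.capture("top");hsv=cv2.cvtColor(c["color"],cv2.COLOR_RGB2HSV)
m=cv2.inRange(hsv,(9,90,40),(24,255,255));ys,xs=np.nonzero(m)
w=wt(onz(c,np.c_[xs,ys].astype(float),110)+[0.9,2.5]);g=(abs(w[:,0])<22)&(abs(w[:,1])<300)
h=np.histogram(w[g,1],np.arange(-240,300,10));print("track-y brown:",[(int(b),int(n)) for n,b in zip(*h) if n])
print("extent",np.percentile(w[g,1],[.5,99.5]).round())
E
python3 ext.py
```

```text
27.35 [465.2 131.8 174.6] [ -0.4 105.8] [-0.4  0.2  0.6]
[-0.0003, -0.0004, 0.1016, 0.0006, -0.0009, 0.0015]
track-y brown: [(-140, 45), (-130, 80), (-120, 74), (-110, 76), (-100, 72), (-90, 69), (-80, 68), (-70, 68), (-60, 68), (-50, 67), (-40, 68), (-30, 67), (-20, 68), (-10, 67), (0, 67), (10, 70), (20, 67), (30, 56), (40, 22)]
extent [-135.   45.]
```

>>> arm_command(
  series=[
    [0,0,0.015,0,0,0],
    [0,0,0.03,0,0,0],
    [0,0,0.045,0,0,0],
    [0,0,0.06,0,0,0],
    [0,0,0.075,0,0,0],
    [0,0,0.09,0,0,0],
    [0,0,0.1,0,0,0],
    [0,0,0.1,0,0,0],
  ],
)

```text
t: 28.4
tcp_pos: [465.2, 131.9, 74.4]
ee_rot: [3.141, -0.001, -1.613]
force: [-0.4, -0.6, -0.1]
finger_gap: -0.1
```

>>> arm_command(
  series=[
    [0.005,0,0,0,0,0],
    [0.01,0,0,0,0,0],
    [0.015,0,0,0,0,0],
    [0.02,0,0,0,0,0],
    [0.025,0,0,0,0,0],
    [0.03,0,0,0,0,0],
    [0.035,0,0,0,0,0],
    [0.04,0,0,0,0,0],
  ],
)

```text
t: 29.4
tcp_pos: [464.1, 91.7, 75.3]
ee_rot: [-3.141, -0.0, -1.613]
force: [-0.0, 1.3, 0.7]
finger_gap: -0.1
```

>>> arm_command(
  series=[
    [0.006,0,0,0,0,0],
    [0.012,0,0,0,0,0],
    [0.018,0,0,0,0,0],
    [0.024,0,0,0,0,0],
    [0.03,0,0,0,0,0],
    [0.034,0,0,0,0,0],
    [0.037,0,0,0,0,0],
    [0.04,0,0,0,0,0],
  ],
)

```text
t: 30.4
tcp_pos: [462.3, 52.0, 75.2]
ee_rot: [-3.141, -0.0, -1.613]
force: [-0.2, 0.9, -0.4]
finger_gap: 0.0
```

>>> arm_command(
  series=[
    [0.002,0,0,0,0,0],
    [0.004,0,0,0,0,0],
    [0.005,0,0,0,0,0],
    [0.006,0,0,0,0,0],
    [0.006,0,0,0,0,0],
  ],
)

```text
t: 31.02
tcp_pos: [462.1, 46.0, 75.2]
ee_rot: [-3.141, -0.001, -1.613]
force: [0.7, 0.1, -0.5]
finger_gap: -0.1
```

```bash
python3 go.py t 0 17 73 -1.5708; python3 ext.py
```

```text
31.025 [462.1  46.   75.2] [ 0.1 19.9] [ 0.7  0.1 -0.5]
[0.0029, 0.0001, 0.0022, -0.0006, -0.0006, 0.0]
track-y brown: [(-210, 27), (-200, 80), (-190, 78), (-180, 78), (-170, 76), (-160, 74), (-150, 77), (-140, 77), (-130, 80), (-120, 74), (-110, 76), (-100, 70), (-90, 69), (-80, 68), (-70, 63), (-60, 27)]
extent [-204.  -54.]
```

Nearly there; creep to contact.

>>> arm_command(
  series=[
    [0.001,0,0,0,0,0],
    [0.002,0,0,0,0,0],
    [0.003,0,0,0,0,0],
    [0.0035,0,0,0,0,0],
    [0.0035,0,0,0,0,0],
  ],
)

```text
t: 31.7
tcp_pos: [462.0, 42.9, 75.3]
ee_rot: [-3.141, -0.0, -1.613]
force: [-0.2, 1.3, 0.2]
finger_gap: -0.2
```

>>> arm_command(
  series=[
    [0.0005,0,0,0,0,0],
    [0.001,0,0,0,0,0],
    [0.001,0,0,0,0,0],
  ],
)

```text
t: 32.08
tcp_pos: [462.1, 42.7, 75.3]
ee_rot: [-3.14, 0.001, -1.613]
force: [0.6, 5.1, -1.2]
finger_gap: -0.1
```

```bash
python3 go.py t 0 17 73 -1.5708; python3 ext.py
```

```text
32.075 [462.1  42.7  75.3] [ 0.2 16.7] [ 0.6  5.1 -1.2]
[-0.0003, 0.0003, 0.0023, -0.0011, 0.0009, 0.0008]
track-y brown: [(-210, 51), (-200, 80), (-190, 78), (-180, 78), (-170, 76), (-160, 74), (-150, 77), (-140, 77), (-130, 80), (-120, 74), (-110, 76), (-100, 70), (-90, 69), (-80, 68), (-70, 49), (-60, 6)]
extent [-207.  -59.]
```

>>> arm_command(
  series=[
    [-0.006,0,0,0,0,0],
    [-0.012,0,0,0,0,0],
    [-0.012,0,-0.03,0,0,0],
    [-0.012,0,-0.07,0,0,0],
    [-0.012,0,-0.1,0,0,0],
    [-0.012,0,-0.1,0,0,0],
  ],
)

```text
t: 32.88
tcp_pos: [464.3, 53.7, 177.6]
ee_rot: [-3.135, 0.0, -1.614]
force: [-1.2, -0.2, -0.4]
finger_gap: -0.6
```

>>> arm_command(
  series=[
    [0.024,0,0.005,0,0,-0.18],
    [0.048,0,0.005,0,0,-0.36],
    [0.072,0,0.005,0,0,-0.54],
    [0.096,0,0.005,0,0,-0.72],
    [0.12,0,0.005,0,0,-0.9],
    [0.144,0,0.005,0,0,-1.08],
    [0.168,0,0.005,0,0,-1.26],
    [0.199,0,0.005,0,0,-1.44],
  ],
  claw=1,
)

```text
t: 33.88
tcp_pos: [453.0, -145.5, 169.0]
ee_rot: [3.141, 0.002, -0.166]
force: [0.3, -0.1, 0.0]
finger_gap: 85.2
```

>>> arm_command(
  series=[
    [0,0,0,0,0,-0.1314],
    [0,0,0,0,0,-0.1314],
    [0,0,0,0,0,-0.1314],
  ],
)

```text
t: 34.25
tcp_pos: [453.5, -144.7, 169.7]
ee_rot: [3.141, 0.001, -0.043]
force: [0.3, -0.1, -0.6]
finger_gap: 85.6
```

```bash
python3 go.py t 0 -170 70 0; cat > sext.py <<'E'
from h import *
from station import ctrl
# scene: front (+x) face of queue, brown pixels near world z=100 line on the +x top edge
c=ctrl.capture("scene");hsv=cv2.cvtColor(c["color"],cv2.COLOR_RGB2HSV);m=cv2.inRange(hsv,(8,80,30),(25,255,255))
ys=np.arange(-230,272,2.);P=np.array([[*tw(27,y)-np.array([.9,2.5]),70.] for y in ys]);uv=proj(c,P).round().astype(int)
b=m[uv[:,1],uv[:,0]]>0;e=np.flatnonzero(np.diff(b.astype(int)));print("scene side-face z70 transitions track-y:",[(int(ys[i]),'+' if b[i+1] else '-') for i in e])
E
python3 sext.py
```

```text
34.25 [ 453.5 -144.7  169.7] [  -0.3 -171. ] [ 0.3 -0.1 -0.6]
[0.0004, -0.001, 0.0997, 0.0002, 0.0006, -0.0004]
scene side-face z70 transitions track-y: [(-204, '+'), (-164, '-'), (-162, '+'), (-152, '-'), (-150, '+'), (-108, '-'), (-76, '+'), (-36, '-'), (-4, '+'), (4, '-')]
```

>>> arm_command(
  series=[
    [0,0,0.02,0,0,0],
    [0,-0.001,0.04,0,0,0],
    [0,-0.001,0.06,0,0,0],
    [0,-0.001,0.08,0,0,0],
    [0,-0.001,0.092,0,0,0],
    [0,-0.001,0.099,0,0,0],
    [0,-0.001,0.099,0,0,0],
  ],
)

```text
t: 35.17
tcp_pos: [454.0, -144.1, 71.2]
ee_rot: [3.141, -0.0, -0.042]
force: [0.6, -0.0, -0.0]
finger_gap: 85.0
```

>>> arm_command(
  series=[
    [0,0,0,0,0,0],
    [0,0,0,0,0,0],
    [0,0,0,0,0,0],
    [0,0,0,0,0,0],
    [0,0,0,0,0,0],
  ],
  claw=0,
)

```text
t: 35.8
tcp_pos: [454.1, -144.3, 72.0]
ee_rot: [3.141, -0.001, -0.042]
force: [-1.5, 0.3, 5.9]
finger_gap: 53.7
```

>>> arm_command(
  series=[
    [0,0,-0.01,0,0,0],
    [0,0,-0.02,0,0,0],
    [0,0,-0.035,0,0,0],
    [0,0,-0.05,0,0,0],
    [0,0,-0.065,0,0,0],
    [0,0,-0.08,0,0,0],
    [0,0,-0.08,0,0,0],
  ],
)

```text
t: 36.67
tcp_pos: [455.1, -144.5, 152.9]
ee_rot: [3.14, -0.004, -0.042]
force: [0.4, -0.1, -2.6]
finger_gap: 53.5
```

```bash
python3 tray.py 1 150; python3 ext.py
```

```text
tgt 647.3208716725227 -67.93732123316127
36.675 [ 455.1 -144.5  152.9] [   1.2 -170.7] [ 0.4 -0.1 -2.6]
[0.1889, -0.0845, 0.0036, 0.0014, -0.0039, -0.0961]
track-y brown: [(-170, 21), (-160, 56), (-150, 36), (-140, 50), (-130, 80), (-120, 74), (-110, 76), (-100, 69), (-90, 69), (-80, 68), (-70, 68), (-60, 69), (-50, 67), (-40, 68), (-30, 69), (-20, 68), (-10, 67), (0, 38)]
extent [-164.    5.]
```

>>> arm_command(
  series=[
    [0.03,0,0,0,0,-0.015],
    [0.06,0,0,0,0,-0.03],
    [0.095,-0.015,0,0,0,-0.05],
    [0.13,-0.035,0,0,-0.002,-0.065],
    [0.16,-0.055,0,0,-0.003,-0.08],
    [0.18,-0.075,0,0,-0.003,-0.09],
    [0.192,-0.0845,0,0.001,-0.003,-0.0961],
    [0.192,-0.0845,0,0.001,-0.003,-0.0961],
  ],
)

```text
t: 37.72
tcp_pos: [649.2, -67.2, 150.6]
ee_rot: [-3.141, 0.004, 0.055]
force: [0.2, 0.5, -1.7]
finger_gap: 53.5
```

```bash
python3 tray.py 1 29
```

```text
tgt 647.3208716725227 -67.93732123316127
37.725 [649.2 -67.2 150.6] [191.9 -85.2] [ 0.2  0.5 -1.7]
[-0.0015, 0.0008, 0.1216, -0.001, 0.0037, 0.0014]
```

>>> arm_command(
  series=[
    [0.002,0,0.025,0,0.003,0],
    [0.002,0,0.05,0,0.003,0],
    [0.002,0,0.075,0,0.003,0],
    [0.002,0,0.095,0,0.003,0],
    [0.002,0,0.11,0,0.003,0],
    [0.002,0,0.118,0,0.003,0],
    [0.002,0,0.1215,0,0.003,0],
    [0.002,0,0.1215,0,0.003,0],
  ],
)

```text
t: 38.72
tcp_pos: [651.4, -67.6, 30.3]
ee_rot: [-3.141, -0.001, 0.054]
force: [0.5, 0.2, -1.0]
finger_gap: 53.9
```

>>> arm_command(
  series=[
    [0,0,0.001,0,0,0],
    [0,0,0.002,0,0,0],
    [0,0,0.003,0,0,0],
    [0,0,0.0035,0,0,0],
  ],
)

```text
t: 39.22
tcp_pos: [651.0, -67.7, 26.5]
ee_rot: [-3.141, -0.001, 0.054]
force: [0.7, 0.1, -1.6]
finger_gap: 53.6
```

>>> arm_command(
  series=[
    [0,0,0.0005,0,0,0],
    [0,0,0.001,0,0,0],
    [0,0,0.0015,0,0,0],
    [0,0,0.0015,0,0,0],
  ],
)

```text
t: 39.72
tcp_pos: [651.0, -67.6, 26.1]
ee_rot: [-3.141, -0.001, 0.054]
force: [-3.7, 1.2, 6.6]
finger_gap: 53.8
```

>>> arm_command(
  series=[
    [0,0,0,0,0,0],
    [0,0,0,0,0,0],
    [0,0,0,0,0,0],
    [0,0,0,0,0,0],
  ],
  claw=0.9,
)

```text
t: 40.22
tcp_pos: [651.0, -67.7, 24.8]
ee_rot: [-3.141, -0.001, 0.054]
force: [-0.1, -0.3, -1.2]
finger_gap: 77.0
```

>>> arm_command(
  series=[
    [0,0,-0.02,0,0,0],
    [0,0,-0.05,0,0,0],
    [0,0,-0.09,0,0,0],
    [0,0,-0.13,0,0,0],
    [0,0,-0.16,0,0,0],
    [0,0,-0.16,0,0,0],
  ],
)

```text
t: 40.98
tcp_pos: [653.3, -67.8, 189.8]
ee_rot: [3.141, -0.009, 0.054]
force: [0.1, -0.5, -0.4]
finger_gap: 76.7
```

```bash
python3 sext.py; python3 ext.py; python3 go.py t 0 36 175 -1.5708
```

```text
scene side-face z70 transitions track-y: [(-120, '+'), (-100, '-'), (-82, '+'), (-36, '-'), (-4, '+'), (6, '-')]
track-y brown: [(-120, 15), (-110, 60), (-100, 71), (-90, 68), (-80, 69), (-70, 63), (-60, 68), (-50, 67), (-40, 68), (-30, 67), (-20, 68), (-10, 67), (0, 42)]
extent [-111.    6.]
41.075 [650.8 -67.7 185.6] [193.6 -85.7] [ 0.  -0.2 -0.8]
[-0.1809, -0.1398, 0.0104, -0.0017, -0.0008, 1.6676]
```

>>> arm_command(
  series=[
    [-0.023,-0.018,0.01,0,0,0.18],
    [-0.046,-0.036,0.01,0,0,0.36],
    [-0.068,-0.053,0.01,0,0,0.54],
    [-0.09,-0.07,0.01,0,0,0.72],
    [-0.113,-0.088,0.01,0,0,0.9],
    [-0.136,-0.105,0.01,0,0,1.08],
    [-0.158,-0.122,0.01,0,0,1.26],
    [-0.181,-0.14,0.01,0,0,1.44],
  ],
  claw=0,
)

```text
t: 42.08
tcp_pos: [460.8, 62.5, 173.7]
ee_rot: [3.14, 0.0, -1.392]
force: [-0.0, 0.2, -0.6]
finger_gap: 0.0
```

>>> arm_command(
  series=[
    [0,0,0,0,0,0.11],
    [0,0,0,0,0,0.2275],
    [0,0,0,0,0,0.2275],
    [0,0,0,0,0,0.2275],
  ],
)

```text
t: 42.58
tcp_pos: [462.1, 62.1, 174.3]
ee_rot: [3.141, 0.0, -1.612]
force: [-0.2, 0.0, 0.1]
finger_gap: -0.2
```

```bash
python3 sext.py; python3 ext.py; python3 go.py t 0 36 73 -1.5708
```

```text
scene side-face z70 transitions track-y: [(-132, '+'), (-100, '-'), (-82, '+'), (-36, '-'), (-4, '+'), (6, '-')]
track-y brown: [(-140, 43), (-130, 76), (-120, 74), (-110, 76), (-100, 71), (-90, 69), (-80, 68), (-70, 67), (-60, 69), (-50, 58), (-40, 18)]
extent [-135.  -37.]
42.675 [462.4  62.1 174.6] [-0.2 36.1] [0.6 0.  0.4]
[0.0001, -0.0002, 0.1016, 0.0, 0.0005, 0.0009]
```

>>> arm_command(
  series=[
    [0,0,0.015,0,0,0],
    [0,0,0.03,0,0,0],
    [0,0,0.045,0,0,0],
    [0,0,0.06,0,0,0],
    [0,0,0.075,0,0,0],
    [0,0,0.09,0,0,0],
    [0,0,0.1,0,0,0],
    [0,0,0.1,0,0,0],
  ],
)

```text
t: 43.68
tcp_pos: [462.2, 62.2, 74.1]
ee_rot: [3.141, 0.0, -1.613]
force: [-0.1, -0.6, 0.6]
finger_gap: 0.3
```

>>> arm_command(
  series=[
    [0.005,0,0,0,0,0],
    [0.01,0,0,0,0,0],
    [0.015,0,0,0,0,0],
    [0.02,0,0,0,0,0],
    [0.025,0,0,0,0,0],
    [0.03,0,0,0,0,0],
    [0.035,0,0,0,0,0],
    [0.04,0,0,0,0,0],
  ],
)

```text
t: 44.68
tcp_pos: [461.0, 22.0, 74.9]
ee_rot: [-3.141, 0.001, -1.613]
force: [-0.0, 0.6, 0.3]
finger_gap: 0.2
```

>>> arm_command(
  series=[
    [0.006,0,0,0,0,0],
    [0.012,0,0,0,0,0],
    [0.018,0,0,0,0,0],
    [0.024,0,0,0,0,0],
    [0.03,0,0,0,0,0],
    [0.034,0,0,0,0,0],
    [0.037,0,0,0,0,0],
    [0.04,0,0,0,0,0],
  ],
)

```text
t: 45.68
tcp_pos: [459.2, -17.7, 74.8]
ee_rot: [-3.141, 0.001, -1.613]
force: [-0.5, 1.1, -0.2]
finger_gap: 0.5
```

>>> arm_command(
  series=[
    [0.002,0,0,0,0,0],
    [0.004,0,0,0,0,0],
    [0.005,0,0,0,0,0],
    [0.006,0,0,0,0,0],
    [0.007,0,0,0,0,0],
    [0.008,0,0,0,0,0],
    [0.008,0,0,0,0,0],
  ],
)

```text
t: 46.55
tcp_pos: [458.9, -25.8, 74.8]
ee_rot: [-3.141, 0.001, -1.614]
force: [0.2, -1.3, 0.5]
finger_gap: -0.3
```

```bash
python3 sext.py; python3 ext.py; python3 go.py t 0 -53 73 -1.5708
```

```text
scene side-face z70 transitions track-y: [(-204, '+'), (-108, '-'), (-76, '+'), (-64, '-')]
track-y brown: [(-210, 42), (-200, 78), (-190, 78), (-180, 78), (-170, 72), (-160, 73), (-150, 77), (-140, 42), (-130, 1)]
extent [-207. -132.]
46.65 [459.  -25.7  74.8] [  0.1 -51.8] [-0.3  0.4 -0.1]
[0.0012, 0.0001, 0.0018, -0.0008, 0.0006, 0.0]
```

>>> arm_command(
  series=[
    [0.0007,0,0,0,0,0],
    [0.0014,0,0,0,0,0],
    [0.002,0,0,0,0,0],
    [0.0025,0,0,0,0,0],
    [0.0025,0,0,0,0,0],
  ],
)

```text
t: 47.28
tcp_pos: [458.9, -27.1, 74.9]
ee_rot: [-3.141, 0.002, -1.613]
force: [0.8, 5.0, 0.3]
finger_gap: -0.3
```

>>> arm_command(
  series=[
    [-0.006,0,0,0,0,0],
    [-0.012,0,0,0,0,0],
    [-0.012,0,-0.03,0,0,0],
    [-0.012,0,-0.07,0,0,0],
    [-0.012,0,-0.1,0,0,0],
    [-0.012,0,-0.1,0,0,0],
  ],
)

```text
t: 48.02
tcp_pos: [461.2, -16.4, 177.2]
ee_rot: [-3.135, 0.001, -1.614]
force: [0.0, -0.8, 0.5]
finger_gap: -0.2
```

>>> arm_command(
  series=[
    [0.016,0,0.005,0,0,-0.18],
    [0.032,0,0.005,0,0,-0.36],
    [0.048,0,0.005,0,0,-0.54],
    [0.064,0,0.005,0,0,-0.72],
    [0.08,0,0.005,0,0,-0.9],
    [0.096,0,0.005,0,0,-1.08],
    [0.112,0,0.005,0,0,-1.26],
    [0.128,0,0.005,0,0,-1.44],
  ],
  claw=1,
)

```text
t: 49.02
tcp_pos: [452.8, -144.5, 168.4]
ee_rot: [-3.141, 0.002, -0.168]
force: [0.2, 0.2, 0.6]
finger_gap: 85.6
```

>>> arm_command(
  series=[
    [0,0,0,0,0,-0.1314],
    [0,0,0,0,0,-0.1314],
    [0,0,0,0,0,-0.1314],
  ],
)

```text
t: 49.4
tcp_pos: [453.4, -143.8, 169.1]
ee_rot: [-3.141, 0.001, -0.043]
force: [0.8, 0.1, 0.6]
finger_gap: 85.3
```

```bash
python3 go.py t 0 -170 70 0; python3 sext.py; python3 -c "
from h import *
look('pics/g10.png',(('scene',195,170,230,170),))"
```

```text
49.4 [ 453.4 -143.8  169.1] [  -0.5 -170.1] [0.8 0.1 0.6]
[0.0005, 0.0, 0.0991, -0.0008, 0.0007, -0.0008]
scene side-face z70 transitions track-y: [(-204, '+'), (-108, '-'), (-76, '+'), (-64, '-')]
49.5 [ 453.6 -143.8  169.4] [-3.141 -0.    -0.043] [-0.3  0.1  0.6] 85.3 track [  -0.2 -170.1]
```

View pics/g10.png

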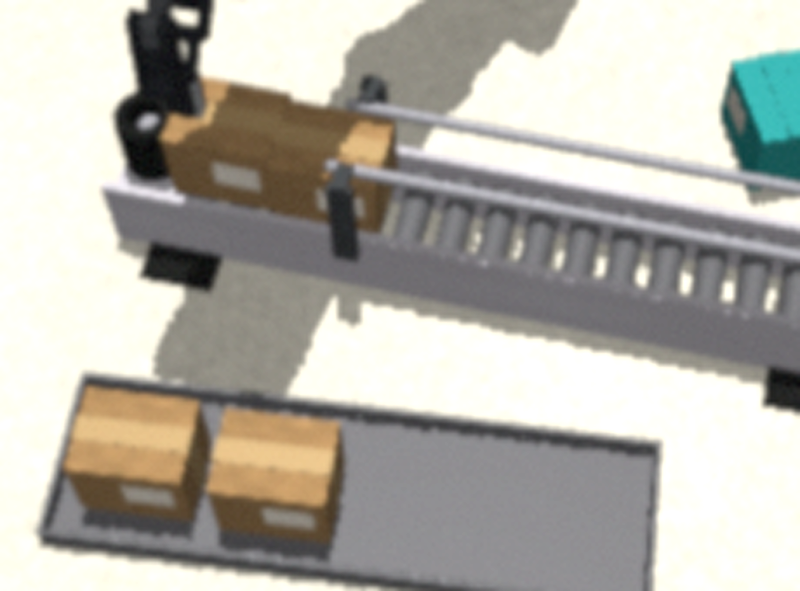

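Picture: cartons 1 and 2 stand upright in the tray at crop (135,450) and (275,480). Carton 3 rests against the sleeve with carton 4 behind it. Grasping carton 3.

>>> arm_command(
  series=[
    [0,0,0.02,0,0,0],
    [0,0,0.04,0,0,0],
    [0,0,0.06,0,0,0],
    [0,0,0.08,0,0,0],
    [0,0,0.092,0,0,0],
    [0,0,0.099,0,0,0],
    [0,0,0.099,0,0,0],
  ],
)

```text
t: 50.38
tcp_pos: [453.9, -143.9, 70.7]
ee_rot: [-3.141, -0.0, -0.042]
force: [0.0, -0.4, -0.0]
finger_gap: 85.5
```

>>> arm_command(
  series=[
    [0,0,0,0,0,0],
    [0,0,0,0,0,0],
    [0,0,0,0,0,0],
    [0,0,0,0,0,0],
    [0,0,0,0,0,0],
  ],
  claw=0,
)

```text
t: 51.0
tcp_pos: [454.1, -144.1, 71.4]
ee_rot: [-3.141, -0.001, -0.042]
force: [-1.6, 0.9, 6.4]
finger_gap: 53.4
```

>>> arm_command(
  series=[
    [0,0,-0.01,0,0,0],
    [0,0,-0.02,0,0,0],
    [0,0,-0.035,0,0,0],
    [0,0,-0.05,0,0,0],
    [0,0,-0.065,0,0,0],
    [0,0,-0.08,0,0,0],
    [0,0,-0.08,0,0,0],
  ],
)

```text
t: 51.88
tcp_pos: [454.9, -144.3, 152.3]
ee_rot: [-3.141, -0.004, -0.042]
force: [-0.1, -0.6, -1.9]
finger_gap: 53.6
```

```bash
python3 tray.py 2 150; python3 ext.py
```

```text
tgt 642.6791283274773 17.93732123316127
51.875 [ 454.9 -144.3  152.3] [   1.1 -170.5] [-0.1 -0.6 -1.9]
[0.1807, -0.17, 0.003, 0.0, -0.0038, -0.0961]
track-y brown: [(-170, 18), (-160, 54), (-150, 34), (-140, 45), (-130, 80), (-120, 74), (-110, 76), (-100, 71), (-90, 68), (-80, 68), (-70, 47)]
extent [-164.  -63.]
```

>>> arm_command(
  series=[
    [0.035,0,0,0,0,-0.015],
    [0.075,-0.005,0,0,0,-0.03],
    [0.11,-0.03,0,0,0,-0.05],
    [0.14,-0.07,0,0,-0.002,-0.065],
    [0.165,-0.115,0,0,-0.003,-0.08],
    [0.18,-0.15,0,0,-0.003,-0.09],
    [0.184,-0.17,0,0,-0.003,-0.0961],
    [0.184,-0.17,0,0,-0.003,-0.0961],
  ],
)

```text
t: 52.92
tcp_pos: [644.1, 19.5, 150.2]
ee_rot: [-3.14, 0.004, 0.057]
force: [0.8, -1.0, -1.6]
finger_gap: 53.5
```

```bash
python3 tray.py 2 29
```

```text
tgt 642.6791283274773 17.93732123316127
52.925 [644.1  19.5 150.2] [183.1   1.3] [ 0.8 -1.  -1.6]
[-0.001, 0.0017, 0.1212, -0.0011, 0.0041, 0.0028]
```

>>> arm_command(
  series=[
    [0.002,0.001,0.025,0,0.003,0.001],
    [0.002,0.001,0.05,0,0.003,0.001],
    [0.002,0.001,0.075,0,0.003,0.001],
    [0.002,0.001,0.095,0,0.003,0.001],
    [0.002,0.001,0.11,0,0.003,0.001],
    [0.002,0.001,0.118,0,0.003,0.001],
    [0.002,0.001,0.1215,0,0.003,0.001],
    [0.002,0.001,0.1215,0,0.003,0.001],
  ],
)

```text
t: 53.92
tcp_pos: [646.9, 17.3, 29.8]
ee_rot: [-3.141, -0.001, 0.053]
force: [-0.6, -0.4, -1.7]
finger_gap: 53.4
```

>>> arm_command(
  series=[
    [0,0,0.001,0,0,0],
    [0,0,0.002,0,0,0],
    [0,0,0.003,0,0,0],
    [0,0,0.004,0,0,0],
    [0,0,0.004,0,0,0],
  ],
)

```text
t: 54.55
tcp_pos: [646.7, 17.2, 25.5]
ee_rot: [-3.141, -0.001, 0.053]
force: [-0.3, 0.1, -1.1]
finger_gap: 53.5
```

>>> arm_command(
  series=[
    [0,0,0.0005,0,0,0],
    [0,0,0.001,0,0,0],
    [0,0,0.001,0,0,0],
  ],
)

```text
t: 54.92
tcp_pos: [646.7, 17.2, 25.5]
ee_rot: [-3.141, -0.001, 0.053]
force: [-2.5, -0.4, 6.2]
finger_gap: 53.7
```

>>> arm_command(
  series=[
    [0,0,0,0,0,0],
    [0,0,0,0,0,0],
    [0,0,0,0,0,0],
    [0,0,0,0,0,0],
  ],
  claw=0.9,
)

```text
t: 55.42
tcp_pos: [646.6, 17.3, 24.4]
ee_rot: [-3.141, -0.001, 0.053]
force: [0.4, -0.0, 0.0]
finger_gap: 77.3
```

>>> arm_command(
  series=[
    [0,0,-0.02,0,0,0],
    [0,0,-0.05,0,0,0],
    [0,0,-0.09,0,0,0],
    [0,0,-0.13,0,0,0],
    [0,0,-0.16,0,0,0],
    [0,0,-0.16,0,0,0],
  ],
)

```text
t: 56.18
tcp_pos: [648.9, 17.3, 189.3]
ee_rot: [-3.141, -0.009, 0.053]
force: [0.7, -0.8, -0.0]
finger_gap: 76.9
```

```bash
python3 sext.py; python3 ext.py; python3 go.py t 0 -34 175 -1.5708
```

```text
scene side-face z70 transitions track-y: [(-136, '+'), (-106, '-')]
track-y brown: []
56.275 [646.4  17.1 185.2] [185.5  -1.1] [-0.3 -0.  -0.1]
[-0.1878, 0.015, 0.0099, -0.0019, -0.0006, 1.6665]Traceback (most recent call last):
  File "ext.py", line 7, in <module>
    print("extent",np.percentile(w[g,1],[.5,99.5]).round())
                   ~~~~~~~~~~~~~^^^^^^^^^^^^^^^^^^
    return _quantile_unchecked(
        a, q, axis, out, overwrite_input, method, keepdims, weights)
    return _ureduce(a,
                    func=_quantile_ureduce_func,
    ...<5 lines>...
                    overwrite_input=overwrite_input,
                    method=method)
    r = func(a, **kwargs)
    result = _quantile(arr,
                       quantiles=q,
    ...<2 lines>...
                       out=out,
                       weights=wgt)
    slices_having_nans = np.isnan(arr[-1, ...])
                                  ~~~^^^^^^^^^
IndexError: index -1 is out of bounds for axis 0 with size 0
```

>>> arm_command(
  series=[
    [-0.024,0.001,0.01,0,0,0.18],
    [-0.048,0.003,0.01,0,0,0.36],
    [-0.072,0.004,0.01,0,0,0.54],
    [-0.096,0.006,0.01,0,0,0.72],
    [-0.12,0.008,0.01,0,0,0.9],
    [-0.144,0.01,0.01,0,0,1.08],
    [-0.168,0.011,0.01,0,0,1.26],
    [-0.188,0.012,0.01,0,0,1.44],
  ],
  claw=0,
)

```text
t: 57.28
tcp_pos: [457.3, -5.0, 173.1]
ee_rot: [3.139, 0.001, -1.393]
force: [0.0, 0.8, 0.6]
finger_gap: 0.2
```

>>> arm_command(
  series=[
    [0,0,0,0,0,0.11],
    [0,0,0,0,0,0.2265],
    [0,0,0,0,0,0.2265],
    [0,0,0,0,0,0.2265],
  ],
)

```text
t: 57.78
tcp_pos: [458.9, -4.8, 173.8]
ee_rot: [3.141, 0.001, -1.612]
force: [0.7, 0.2, -0.2]
finger_gap: -0.0
```

```bash
python3 sext.py; python3 go.py t 0 -31 73 -1.5708; python3 -c "
from h import *
look('pics/g11.png',(('scene',200,170,230,170),))"
```

```text
scene side-face z70 transitions track-y: [(-136, '+'), (-108, '-'), (-76, '+'), (-64, '-')]
57.825 [459.   -4.8 173.9] [ -0.7 -31. ] [0.  0.2 0.7]
[0.0001, -0.0008, 0.1009, 0.0003, 0.0007, 0.0014]
57.875 [459.2  -4.8 174.1] [-3.142e+00  1.000e-03 -1.612e+00] [ 0.5  0.3 -0.6] 0.3 track [ -0.6 -31. ]
```

View pics/g11.png

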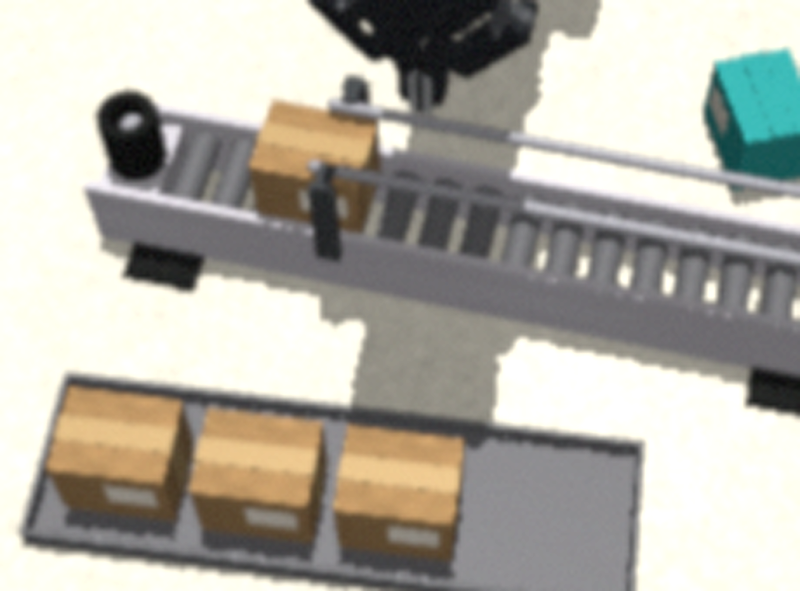

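Picture: three cartons stand upright in the tray, and carton 4 is alone at crop (315,165) with the finger over the slot behind it. Lowering and pushing.

>>> arm_command(
  series=[
    [0,0,0.015,0,0,0],
    [0,0,0.03,0,0,0],
    [0,0,0.045,0,0,0],
    [0,0,0.06,0,0,0],
    [0,0,0.075,0,0,0],
    [0,0,0.09,0,0,0],
    [0,0,0.1,0,0,0],
    [0,0,0.1,0,0,0],
  ],
)

```text
t: 58.88
tcp_pos: [458.9, -4.8, 73.6]
ee_rot: [3.141, 0.001, -1.613]
force: [1.6, -0.6, 0.1]
finger_gap: -0.2
```

>>> arm_command(
  series=[
    [0.005,0,0,0,0,0],
    [0.01,0,0,0,0,0],
    [0.015,0,0,0,0,0],
    [0.02,0,0,0,0,0],
    [0.025,0,0,0,0,0],
    [0.03,0,0,0,0,0],
    [0.035,0,0,0,0,0],
    [0.04,0,0,0,0,0],
  ],
)

```text
t: 59.88
tcp_pos: [457.8, -45.0, 74.3]
ee_rot: [-3.141, 0.001, -1.613]
force: [-0.2, 0.1, 0.5]
finger_gap: 0.3
```

>>> arm_command(
  series=[
    [0.005,0,0,0,0,0],
    [0.01,0,0,0,0,0],
    [0.015,0,0,0,0,0],
    [0.02,0,0,0,0,0],
    [0.025,0,0,0,0,0],
    [0.03,0,0,0,0,0],
    [0.035,0,0,0,0,0],
    [0.04,0,0,0,0,0],
  ],
)

```text
t: 60.88
tcp_pos: [456.0, -85.0, 74.3]
ee_rot: [-3.141, 0.001, -1.613]
force: [-0.6, 0.7, 0.2]
finger_gap: -0.2
```

>>> arm_command(
  series=[
    [0.002,0,0,0,0,0],
    [0.004,0,0,0,0,0],
    [0.006,0,0,0,0,0],
    [0.008,0,0,0,0,0],
    [0.009,0,0,0,0,0],
    [0.01,0,0,0,0,0],
    [0.011,0,0,0,0,0],
    [0.011,0,0,0,0,0],
  ],
)

```text
t: 61.88
tcp_pos: [455.6, -95.8, 74.3]
ee_rot: [-3.141, 0.001, -1.614]
force: [-0.4, -0.2, -0.4]
finger_gap: 0.2
```

```bash
python3 sext.py; python3 ext.py 2>&1 | tail -2; python3 go.py t 0 -123 73 -1.5708
```

```text
scene side-face z70 transitions track-y: [(-206, '+'), (-178, '-'), (-144, '+'), (-130, '-')]
                                  ~~~^^^^^^^^^
IndexError: index -1 is out of bounds for axis 0 with size 0
61.975 [455.6 -95.7  74.3] [  -0.2 -121.9] [ 0.4  0.3 -0.2]
[0.0011, -0.0002, 0.0013, -0.0008, 0.0008, -0.0]
```

>>> arm_command(
  series=[
    [0.0007,0,0,0,0,0],
    [0.0014,0,0,0,0,0],
    [0.002,0,0,0,0,0],
    [0.0025,0,0,0,0,0],
    [0.0025,0,0,0,0,0],
  ],
)

```text
t: 62.6
tcp_pos: [455.7, -97.1, 74.3]
ee_rot: [-3.141, 0.002, -1.613]
force: [-0.1, 4.1, 1.2]
finger_gap: 0.2
```

>>> arm_command(
  series=[
    [-0.006,0,0,0,0,0],
    [-0.012,0,0,0,0,0],
    [-0.012,0,-0.03,0,0,0],
    [-0.012,0,-0.07,0,0,0],
    [-0.012,0,-0.1,0,0,0],
    [-0.012,0,-0.1,0,0,0],
  ],
)

```text
t: 63.35
tcp_pos: [457.7, -86.7, 176.4]
ee_rot: [-3.135, 0.0, -1.614]
force: [0.8, -0.1, -0.3]
finger_gap: 0.1
```

>>> arm_command(
  series=[
    [0.007,0,0.005,0,0,-0.18],
    [0.014,0,0.005,0,0,-0.36],
    [0.021,0,0.005,0,0,-0.54],
    [0.028,0,0.005,0,0,-0.72],
    [0.035,0,0.005,0,0,-0.9],
    [0.042,0,0.005,0,0,-1.08],
    [0.05,0,0.005,0,0,-1.26],
    [0.058,0,0.005,0,0,-1.44],
  ],
  claw=1,
)

```text
t: 64.35
tcp_pos: [452.4, -144.4, 167.7]
ee_rot: [-3.141, 0.002, -0.168]
force: [-0.2, 0.1, 0.5]
finger_gap: 85.6
```

>>> arm_command(
  series=[
    [0,0,0,0,0,-0.1314],
    [0,0,0,0,0,-0.1314],
    [0,0,0,0,0,-0.1314],
  ],
)

```text
t: 64.72
tcp_pos: [453.0, -144.1, 168.5]
ee_rot: [-3.141, 0.001, -0.044]
force: [-0.1, -0.4, 0.1]
finger_gap: 85.6
```

```bash
python3 go.py t 0 -170 70 0; python3 sext.py
```

```text
64.725 [ 453.  -144.1  168.5] [  -0.9 -170.4] [-0.1 -0.4  0.1]
[0.0009, -0.0003, 0.0985, -0.0009, 0.0006, -0.0011]
scene side-face z70 transitions track-y: [(-206, '+'), (-178, '-'), (-146, '+'), (-132, '-')]
```

>>> arm_command(
  series=[
    [0.001,0,0.02,0,0,0],
    [0.001,0,0.04,0,0,0],
    [0.001,0,0.06,0,0,0],
    [0.001,0,0.08,0,0,0],
    [0.001,0,0.092,0,0,0],
    [0.001,0,0.0985,0,0,0],
    [0.001,0,0.0985,0,0,0],
  ],
)

```text
t: 65.65
tcp_pos: [454.6, -144.1, 70.7]
ee_rot: [-3.141, -0.001, -0.042]
force: [0.5, -1.1, 0.6]
finger_gap: 85.2
```

>>> arm_command(
  series=[
    [0,0,0,0,0,0],
    [0,0,0,0,0,0],
    [0,0,0,0,0,0],
    [0,0,0,0,0,0],
    [0,0,0,0,0,0],
  ],
  claw=0,
)

```text
t: 66.28
tcp_pos: [455.1, -144.3, 71.4]
ee_rot: [-3.141, -0.002, -0.042]
force: [-0.3, 1.4, 5.6]
finger_gap: 53.4
```

>>> arm_command(
  series=[
    [0,0,-0.01,0,0,0],
    [0,0,-0.02,0,0,0],
    [0,0,-0.035,0,0,0],
    [0,0,-0.05,0,0,0],
    [0,0,-0.065,0,0,0],
    [0,0,-0.08,0,0,0],
    [0,0,-0.08,0,0,0],
  ],
)

```text
t: 67.15
tcp_pos: [455.6, -144.5, 152.3]
ee_rot: [-3.141, -0.004, -0.042]
force: [-0.5, 1.0, -1.3]
finger_gap: 53.3
```

```bash
python3 tray.py 3 150; python3 cart.py | grep top
```

```text
tgt 638.0373849824318 103.81196369948381
67.15 [ 455.6 -144.5  152.3] [   1.8 -170.6] [-0.5  1.  -1.3]
[0.1719, -0.2557, 0.003, -0.0002, -0.0039, -0.0959]
top [414, 135, 34, 17, 216] trk@z110 [ 342. -241.] world@z50 [ 814. -242.]
top [351, 189, 29, 27, 671] trk@z110 [179. -82.] world@z50 [651. -70.]
top [385, 189, 29, 28, 668] trk@z110 [ 185. -165.] world@z50 [ 654. -156.]
top [318, 190, 29, 28, 660] trk@z110 [170.  -2.] world@z50 [646.  14.]
top [479, 202, 15, 16, 72] trk@z110 [ 170. -376.] world@z50 [ 629. -375.]
top [388, 256, 9, 24, 137] trk@z110 [  12. -154.] world@z50 [ 474. -137.]
top [135, 282, 21, 29, 551] trk@z110 [-89. 428.] world@z50 [395. 471.]
```

>>> arm_command(
  series=[
    [0.04,0,0,0,0,-0.015],
    [0.08,-0.01,0,0,0,-0.03],
    [0.11,-0.05,0,0,0,-0.05],
    [0.135,-0.1,0,0,-0.002,-0.065],
    [0.155,-0.15,0,0,-0.003,-0.08],
    [0.168,-0.2,0,0,-0.003,-0.09],
    [0.175,-0.24,0,0,-0.003,-0.0959],
    [0.175,-0.2557,0,0,-0.003,-0.0959],
  ],
)

```text
t: 68.25
tcp_pos: [639.4, 107.9, 149.6]
ee_rot: [-3.139, 0.004, 0.058]
force: [-0.3, -0.0, -2.0]
finger_gap: 53.4
```

```bash
python3 tray.py 3 29
```

```text
tgt 638.0373849824318 103.81196369948381
68.25 [639.4 107.9 149.6] [174.6  89.3] [-0.3 -0.  -2. ]
[-0.001, 0.0043, 0.1206, -0.0024, 0.0045, 0.0044]
```

>>> arm_command(
  series=[
    [0.002,0.001,0.025,0,0.003,0],
    [0.002,0.001,0.05,0,0.003,0],
    [0.002,0.001,0.075,0,0.003,0],
    [0.002,0.001,0.095,0,0.003,0],
    [0.002,0.001,0.11,0,0.003,0],
    [0.002,0.001,0.118,0,0.003,0],
    [0.002,0.001,0.121,0,0.003,0],
    [0.002,0.001,0.121,0,0.003,0],
  ],
)

```text
t: 69.25
tcp_pos: [642.2, 103.2, 30.5]
ee_rot: [-3.141, -0.002, 0.054]
force: [-0.4, 0.5, -1.4]
finger_gap: 53.6
```

>>> arm_command(
  series=[
    [0,0,0.001,0,0,0],
    [0,0,0.002,0,0,0],
    [0,0,0.003,0,0,0],
    [0,0,0.004,0,0,0],
    [0,0,0.004,0,0,0],
  ],
)

```text
t: 69.88
tcp_pos: [641.7, 103.1, 25.9]
ee_rot: [-3.141, -0.0, 0.054]
force: [-0.4, 1.0, -1.5]
finger_gap: 53.5
```

>>> arm_command(
  series=[
    [0,0,0.0005,0,0,0],
    [0,0,0.001,0,0,0],
    [0,0,0.001,0,0,0],
  ],
)

```text
t: 70.25
tcp_pos: [641.9, 103.1, 25.6]
ee_rot: [-3.141, -0.001, 0.054]
force: [-1.6, 0.7, 3.5]
finger_gap: 53.5
```

>>> arm_command(
  series=[
    [0,0,0,0,0,0],
    [0,0,0,0,0,0],
    [0,0,0,0,0,0],
    [0,0,0,0,0,0],
  ],
  claw=0.9,
)

```text
t: 70.75
tcp_pos: [641.9, 103.1, 25.0]
ee_rot: [-3.141, -0.001, 0.054]
force: [0.0, 0.6, 0.3]
finger_gap: 76.9
```

>>> arm_command(
  series=[
    [0,0,-0.02,0,0,0],
    [0,0,-0.05,0,0,0],
    [0,0,-0.09,0,0,0],
    [0,0,-0.13,0,0,0],
    [0,0,-0.18,0,0,0],
    [-0.06,0,-0.22,0,0,0],
    [-0.12,0,-0.22,0,0,0],
    [-0.12,0,-0.22,0,0,0],
  ],
)

```text
t: 71.75
tcp_pos: [517.9, 96.1, 246.5]
ee_rot: [-3.141, -0.0, 0.055]
force: [0.3, 0.6, 0.6]
finger_gap: 77.0
```

```bash
python3 cart.py | grep top; python3 -c "
from h import *
look('pics/fin.png',(('scene',100,120,480,300),))"
```

```text
top [414, 135, 34, 17, 216] trk@z110 [ 342. -240.] world@z50 [ 814. -241.]
top [351, 189, 29, 28, 653] trk@z110 [179. -82.] world@z50 [651. -70.]
top [385, 189, 29, 28, 686] trk@z110 [ 184. -166.] world@z50 [ 653. -157.]
top [318, 190, 29, 27, 627] trk@z110 [172.  -3.] world@z50 [647.  13.]
top [479, 202, 16, 16, 65] trk@z110 [ 169. -378.] world@z50 [ 628. -376.]
top [135, 282, 21, 29, 548] trk@z110 [-89. 428.] world@z50 [395. 471.]
71.9 [522.8  96.6 246.3] [-3.14  -0.004  0.054] [ 0.8 -0.4  0.7] 76.8 track [58.7 73.1]
```

View pics/fin.png

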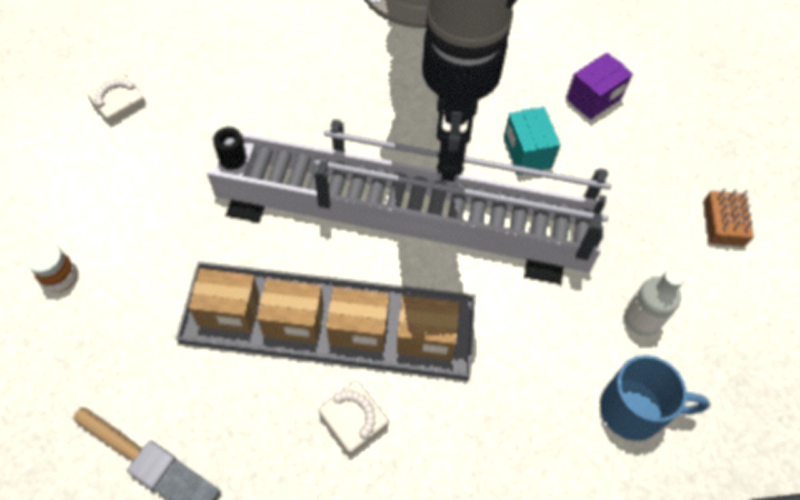

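All four cartons stand upright in the tray at crop x of about 222, 290, 358 and 428. The sleeve is on its spigot at (230,147), and the other things are where they were. Handing in.

```bash
python3 -c "
from station import ctrl
print(ctrl.close_job())"
```

```text
the job is handed in; nothing more can be done
None
```

The job is done and handed in at about 72 s of robot time, well under the 210 s limit. No verdict was reported.

- **Sleeve:** I pushed it onto the spigot until it bottomed at about 17 N and let go. The last picture still shows it on the spigot.
- **Cartons:** All four were present. I pushed the queue from behind through the slot, so waiting cartons moved up behind the one being pushed. Each carton in turn was at the bumper, shown by a 4–7 N rise in push force, before I gripped it, lifted it off and set it in the tray.
- **Last checks:** The last scene picture shows all four upright in one row in the tray and an empty lane. The sleeve is in place, and the bystanders and the purple and turquoise look-alikes look unmoved.
- **What disagreed or wasn't confirmed:**
  - The robot and camera positions for the spigot differed by about 2.5 mm, and I corrected for that.
  - The two views put the tray's centre up to about 9 mm apart in x, which is within the room to spare.
  - In the final top view the arm hid carton 4, so its placing is confirmed only by the scene view and the contact force when I set it down.

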